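# Unlock and start the coolant pump

## Task

The pump's pull-to-start knob is locked by a split retaining clip: with the hook pick, lift the clip up out of its groove by its crown, and lay the clip and the pick in the metal tray. Then pull the knob straight out far enough to start the pump, hold it out for a moment, and let it spring back home. Leave everything else on the bench where it is.

Things in the scene. Friction and masses are not known exactly. Their poses are not given: they have to be found in the camera images.
- pump_box: Grey pump control box fixed to the bench, 100 deep x 200 wide x 110 mm high. Origin on the bench under the middle of its front face; x points into the box, y to the left of one looking along x, z up. A dial sticks 18 mm out of the face at y 72 and y -72. In front of the face stands the steel guard (groove); the pull knob sticks out through it, axis at y 0, z 60 along -x.
- groove (a point): Middle of the floor of the guard's groove (pump_box x -27.5, y 0, z 44; same axes). Guard: dark steel, pump_box x -45 to 0, y -40 to 40, 110 mm high. The clip stands in its groove, 11 mm wide (x -33 to -22) across y, open on top. A slot 22 mm wide (y -11 to 11) along x, open on top, runs from the guard's front to the box's face; through it a pick reaches under the clip's crown.
- window (a point): Middle of the free window under the standing clip's crown (pump_box x -27.5, y 0, z 89; same axes). Open from z 71 (top of the knob's collar) to z 106 (inside of the crown). The knob's end flange, in front of it, reaches up to z 80. Behind the clip there are 23 mm to the box's face.
- knob_grip (a point): Middle of the black pull knob's barrel, on its axis (pump_box x -90, y 0, z 60 at rest; same axes); moves with it. Barrel 32 mm across, x -107 to -72; end flange 40 mm across, x -115 to -107. Steel stem 11 mm across, with a collar 21 mm across just behind the clip.
- pull_knob (a joint): Travel of the knob out of the box along pump_box -x in m: 0 home, 0.024 at its stop; the pump counts as started from 0.016 on. A spring draws it home: 4.5 N at 0, 11.7 N at the stop. With the clip in the groove it moves only about 4 mm.
- clip: Steel split clip, omega shape, 64 wide (y) x 70 high (z) x 8 mm thick (x), 90 g: a split ring of 48 mm inner, 64 mm outer diameter, centre at z 38, its two ends turned down into feet 15 mm apart that stand either side of the knob's stem. Origin between the undersides of the feet, z to the crown (inside z 62, top z 70). Stands loose at groove, same axes; clear of the guard once raised 66 mm.
- pick: Hook pick, 200 mm long, 120 g, lying along its x, tip to +x; origin on the underside at mid length. Black handle 20 wide x 24 mm high (z 0 to 24), x -100 to -15; centre of mass about x -52. Straight steel shank 5 mm thick along x at z 12 from the handle to x 97, where the end turns up to z 22: a hook that keeps the clip from slipping off.
- tray: Open aluminium tray fixed to the bench, 240 (x) x 160 (y) x 30 mm high, walls and floor about 4 mm; origin under its centre on the bench.
- screwdriver: Bystander, leave it: black-handled straight screwdriver, 190 mm long, lying beside the pick (straight blade, no hook).
- wrench: Bystander, leave it: steel wrench, 180 mm long, lying near the robot.
- hammer: Bystander, leave it: hammer, 280 mm long, lying at the right.
- bearing: Bystander, leave it: plain steel ring 70 mm across, 22 mm high, lying near the robot.
- socket: Bystander, leave it: plain steel cylinder, 32 mm across, 63 mm tall, standing beside the control box.
- oil_bottle: Bystander, leave it: white bottle, 64 mm across, 190 mm tall, standing.
- grease_can: Bystander, leave it: grey can, 74 mm across, 100 mm tall, standing.

How it is judged:
On the way, in this order (a step that is already met when the one before it is completed fails the run):
1. the clip is out of its groove, its feet above the guard, hanging on the pick (z of clip in the frame of pump_box above 0.112 m and contact force between pick and clip above 0.2 N and contact force between the fingers and clip below 0.1 N), for 0.2 s.
2. clip and pick lie in the tray, let go (x of clip in the frame of tray between -0.125 and 0.125 m and y of clip in the frame of tray between -0.085 and 0.085 m and z of clip in the frame of tray below 0.06 m and x of pick in the frame of tray between -0.12 and 0.12 m and y of pick in the frame of tray between -0.08 and 0.08 m and z of pick in the frame of tray below 0.05 m and contact force between the fingers and pick below 0.1 N and contact force between the fingers and clip below 0.1 N), for 0.2 s.
3. the knob is pulled out by 16 mm or more and held (value of joint pull_knob above 0.016 m), for 0.3 s.
At the end, for the whole second after the job is handed in: The knob is home again (within 4 mm) after having been pulled out 16 mm or more for 0.3 s; clip and pick rest in the tray, let go: the clip's origin within 125 x 85 mm of the tray's centre (along its x, y) and less than 60 mm above the bench, the pick's within 120 x 80 mm and less than 50 mm (all of step 2 and value of joint pull_knob below 0.004 m and linear speed of each of clip, pick below 0.02 m/s); the robot touches nothing.
It fails at once if a bystander is moved by more than 30 mm (distance of any of screwdriver, wrench, hammer, bearing, socket, oil_bottle, grease_can from where it was at the start of the episode above 0.03 m).
It also fails if it takes over 72 s, if anything falls off the work surface, if the arm or the gripper's body presses on something with over 40 N, if the wrist force passes 120 N, or if a joint passes its speed limit or range.

## Robot

A 6-joint arm with a two-finger parallel gripper is mounted at the origin on the work surface. World frame = base frame: x ahead of the robot, y to its left, z up, the work surface at z = 0. Lengths are in m, angles in rad, forces in N, time in s.
With the tool pointing down it reaches from about 0.25 to 0.725 m from the base axis. Payload 4 kg.
Tool frame: the origin (TCP) lies midway between the tips of the shut fingers; the grasp point (between the pads) lies 19 mm behind it; y points along the fingers, x is the direction in which the jaws open and shut, and the axes are right-handed (so a half turn about y gives the same grasp; the last joint's range is limited). The gripper opens to 85 mm and grips with 20 to 120 N. Pads are 22 mm wide; open, the fingers measure 114 mm over their backs; the gripper's body (76 mm by 85 mm) begins 54 mm behind the grasp point. The pads swing forward as they close: fully open they stand 13 mm farther back than shut.
Start: joints at [0, 0.241, 0.005, 1.335, 0, 1.571], TCP at [0.5, -0, 0.231] pointing down, gripper open.
Joint ranges: [-2.72, 2.72], [-1.05, 1.87], [-1.09, 1.28], [-1.99, 2.15], [-1.42, 1.44], [-3.14, 3.14]. Speed limits (rad/s): [2.79, 2.79, 3.14, 3.14, 3.14, 3.14].

## Interface

Orientations are given as a unit quaternion [x, y, z, w].
In Python, from workcell import bot gives the robot as it stands. The module is installed in compiled form; this text tells all that it offers.
- The arm moves only by the shell command python3 -m inch 'ROWS'. ROWS is text: rows parted by semicolons, each of 7 numbers parted by spaces: the turn, a rotation vector about the tool's x, y, z in degrees, then the shift along the tool's x, y, z in mm, then the closure, from 0 (fully open) to 1 (shut). In form: ax ay az dx dy dz fingers; .... A call has 1 to 12 rows; each row shifts and turns the commanded pose from where the row before left it, along the tool's axes as they then stand; what a row does not reach is not made up. A row lasts 1/8 s, in which the tool goes at most 62.5 mm and 10.7 degrees, less where a joint would pass 70% of its speed; a pose out of reach is approached as far as the arm can. A call with a gripper value outside its range is refused whole. The fingers move at their own pace and stop on an object; the grip force is fixed at half the most. Time passes only in rows, so rows that do not move let the fingers close. It gives the time, the measured TCP pose, the force and the opening at its end, in the units of the state.
- bot.get_obs(): the state, without advancing time (a new reading comes with each control period).
- bot.camera(name): name is "scene" or "side" or "wrist"; returns a dict with "color" (420x560x3 uint8, blue, green, red), "fx", "fy", "cx", "cy" (pixels), "k1" (the pictures are not rectified: a ray, as slopes to the right and down, at radius r is drawn at 1 + k1 r^2 times it, then the intrinsics apply), "extrinsics" (4x4, takes a point from world to camera coordinates). Camera axes: x right, y up, looking along -z (the intrinsics and any distortion apply to the point x, -y, -z); pixel columns grow to the right and rows downward; lengths in m; the calibration is good to about 2 mm. A picture is of the moment at which its call begins. There is no depth.
- bot.job_done(): hands the job in, once; it reports no verdict.
Trained networks look in the newest picture that a camera, given by its name, has taken for a name from the list of things; names that differ only in an ending like _2 or _b are one class to them, and where a whole thing is asked for, a point or a joint stands for the part that bears it (a point fixed in the world has none). Each returns a list of dicts, best first, with "conf" (0 to 1); they miss things now and then, are a little off and sometimes report something else, mostly with a low value. They report only what shows in the picture. A call takes as long as a camera call.
- bot.look_for(name, camera): "extent" ([left, top, right, bottom] in pixels, round what is visible of it).
- bot.cut_out(name, camera): "region" (420x560 bool, what is visible of it) and "extent" ([left, top, right, bottom] in pixels, round what is visible of it).
- bot.spot_point(name, camera): "point" ([column, row] in pixels: a listed point, or the origin of a listed thing).
The state is a dict: "clock": time; "joint_pos": joint angles; "joint_vel": joint speeds; "tau": joint torques, N m; "eef_pos": TCP position; "tool_rot": TCP orientation; "ft_force": force on the tool from outside, world axes, zero at the start; "ft_torque": the same for the moment, N m; "grip_width": finger opening in m.
Only numpy, scipy, OpenCV 4.12 (cv2) and the standard library are available. Lean on these libraries where they do the work, as an engineer would, in place of code of your own. Each camera call takes 0.05 s, during which the arm holds its last target.

## Working session

There is one attempt and no reset: what is moved stays moved. The work goes in short steps, Python scripts to look and compute and a shell command to move; the robot and the scene stay as the last step left them, time stands still between calls to the robot, and variables do not carry over. Pictures are saved under pics/ and viewed, and the job is handed in when it is done.

```bash
mkdir -p pics; cat > h.py <<'E'
import numpy as np, cv2
from workcell import bot
from scipy.spatial.transform import Rotation as R
def snap(n,fn=None):
    c=bot.camera(n)
    if fn: cv2.imwrite('pics/'+fn,c['color'])
    return c
def ray(c,px):
    u=(px[0]-c['cx'])/c['fx'];v=(px[1]-c['cy'])/c['fy']
    x,y=u,v
    for _ in range(20):
        s=1+c['k1']*(x*x+y*y);x,y=u/s,v/s
    E=np.array(c['extrinsics']);Rm=E[:3,:3];t=E[:3,3]
    d=Rm.T@np.array([x,-y,-1.]);return -Rm.T@t,d/np.linalg.norm(d)
def atz(c,px,z):
    o,d=ray(c,px);return o+d*(z-o[2])/d[2]
def proj(c,P):
    E=np.array(c['extrinsics']);p=E[:3,:3]@np.array(P)+E[:3,3]
    x,y=p[0]/-p[2],-p[1]/-p[2];s=1+c['k1']*(x*x+y*y)
    return np.array([c['cx']+c['fx']*x*s,c['cy']+c['fy']*y*s])
def tri(rs):
    A=np.zeros((3,3));b=np.zeros(3)
    for o,d in rs:
        M=np.eye(3)-np.outer(d,d);A+=M;b+=M@o
    return np.linalg.solve(A,b)
E
python3 - <<'E'
from h import *
np.set_printoptions(precision=4,suppress=True)
o=bot.get_obs();print(o['clock'],o['eef_pos'],o['tool_rot'],o['grip_width'],o['ft_force'])
print(R.from_quat(o['tool_rot']).as_matrix())
for n in ['scene','side','wrist']:
    c=snap(n,n+'0.png')
    E=np.array(c['extrinsics']);print(n,c['fx'],c['k1'],-E[:3,:3].T@E[:3,3],-E[2,:3])
    for t in ['groove','window','knob_grip','clip','pick','tray','pump_box','screwdriver','socket']:
        r=bot.spot_point(t,n)
        print(n,t,[(np.round(q['point'],1).tolist(),round(q['conf'],2)) for q in r[:2]])
E
```

```text
0.0 [0.4993 0.     0.2304] [-0.7071  0.0008  0.0008  0.7071] 0.08548973293724389 [ 0.978   0.2007 -0.2008]
[[ 1.     -0.0022 -0.    ]
 [ 0.      0.      1.    ]
 [-0.0022 -1.      0.    ]]
scene 416.8516065516658 0.03636606635167369 [ 1.3424 -0.3566  1.1415] [-0.5697  0.201  -0.7969]
scene groove [([309.2, 231.9], 0.71)]
scene window [([314.2, 224.7], 0.83), ([299.7, 210.8], 0.42)]
scene knob_grip [([205.2, 225.2], 0.72), ([301.8, 211.4], 0.56)]
scene clip [([309.7, 180.9], 0.56), ([313.8, 232.9], 0.5)]
scene pick [([206.8, 226.4], 0.58)]
scene tray [([379.5, 180.1], 0.76), ([316.1, 242.1], 0.7)]
scene pump_box [([316.2, 245.5], 0.75)]
scene screwdriver [([214.5, 213.6], 0.6), ([277.5, 189.8], 0.41)]
scene socket [([403.5, 226.5], 0.72), ([312.2, 181.8], 0.69)]
side 434.23632867462305 -0.07376437789772625 [0.2445 0.5032 0.8898] [ 0.3236 -0.552  -0.7685]
side groove [([232.0, 226.1], 0.59)]
side window [([232.7, 215.0], 0.85)]
side knob_grip [([258.3, 230.2], 0.83)]
side clip [([232.6, 224.7], 0.39)]
side pick [([344.1, 175.0], 0.79)]
side tray [([221.0, 392.5], 0.84)]
side pump_box [([223.9, 233.7], 0.61)]
side screwdriver [([346.7, 189.5], 0.58)]
side socket [([180.8, 278.8], 0.57)]
wrist 292.4374363165469 -0.030013525143243236 [0.5016 0.0704 0.3732] [-0.0003 -0.2787 -0.9604]
wrist groove [([411.0, 182.1], 0.76)]
wrist window [([433.5, 190.5], 0.84), ([217.1, 209.5], 0.74)]
wrist knob_grip [([368.7, 198.9], 0.66)]
wrist clip [([412.2, 184.1], 0.78)]
wrist pick []
wrist tray []
wrist pump_box [([423.2, 169.8], 0.85), ([447.5, 36.6], 0.59)]
wrist screwdriver []
wrist socket [([445.4, 38.9], 0.87), ([419.0, 170.5], 0.17)]
```

View pics/scene0.png

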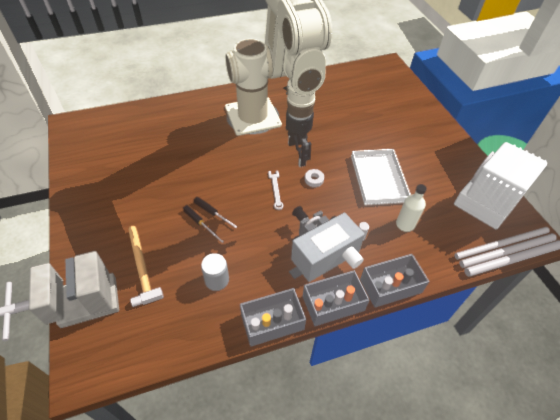

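View pics/side0.png

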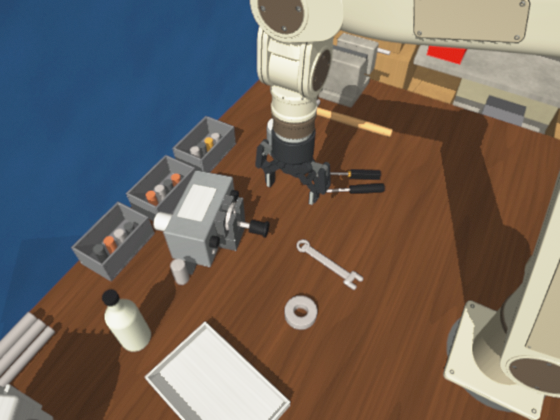

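View pics/wrist0.png

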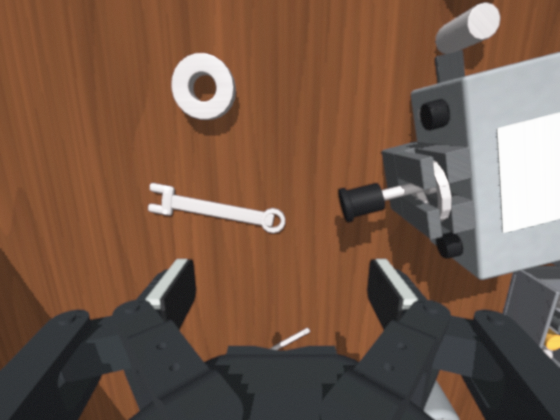

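```bash
python3 - <<'E'
from h import *
np.set_printoptions(precision=4,suppress=True)
C={n:snap(n) for n in ['scene','side','wrist']}
P={'groove':dict(scene=(309.2,231.9),side=(232,226.1),wrist=(411,182.1)),
'window':dict(scene=(314.2,224.7),side=(232.7,215),wrist=(433.5,190.5)),
'knob':dict(side=(258.3,230.2),wrist=(368.7,198.9),scene=(301.8,211.4)),
'socket':dict(side=(180.8,278.8),wrist=(445.4,38.9)),}
for k,v in P.items():
    p=tri([ray(C[n],x) for n,x in v.items()]);print(k,p,[ (np.round(proj(C[n],p)-x,1)).tolist() for n,x in v.items()])
    print('   sw',tri([ray(C[n],v[n]) for n in ('side','wrist')]))
print('tray',atz(C['scene'],(379.5,180.1),0),atz(C['side'],(221,392.5),0))
print('pick',atz(C['scene'],(206.8,226.4),0.0),atz(C['side'],(344.1,175),0.),'sd',atz(C['scene'],(214.5,213.6),0),atz(C['side'],(346.7,189.5),0.0))
ci=C['scene']['color']
a=cv2.resize(ci[180:250,170:250],None,fx=7,fy=7,interpolation=cv2.INTER_CUBIC)
cv2.imwrite('pics/cs.png',a)
cv2.imwrite('pics/cbox.png',cv2.resize(ci[195:290,270:400],None,fx=6,fy=6,interpolation=cv2.INTER_CUBIC))
cv2.imwrite('pics/cside.png',cv2.resize(C['side']['color'][150:270,150:300],None,fx=5,fy=5,interpolation=cv2.INTER_CUBIC))
cv2.imwrite('pics/cwr.png',cv2.resize(C['wrist']['color'][20:290,330:560],None,fx=2.2,fy=2.2,interpolation=cv2.INTER_CUBIC))
E
```

```text
groove [0.6515 0.0061 0.0405] [[1.5, 0.3], [1.1, -0.2], [-0.6, 2.1]]
   sw [0.6521 0.0088 0.0419]
window [0.6531 0.0089 0.0857] [[-1.3, -0.5], [-2.4, 0.0], [-2.4, -0.5]]
   sw [0.6466 0.0111 0.0958]
knob [ 0.5867 -0.001   0.0696] [[-1.4, -3.0], [-7.8, -3.0], [0.4, 0.7]]
   sw [ 0.5984 -0.0132  0.0388]
socket [ 0.6954  0.1705 -0.0055] [[0.3, 0.3], [1.0, -0.1]]
   sw [ 0.6954  0.1705 -0.0055]
tray [0.484  0.3458 0.    ] [0.4678 0.3401 0.    ]
pick [ 0.4979 -0.3051  0.    ] [ 0.4955 -0.32    0.    ] sd [ 0.4528 -0.2682  0.    ] [ 0.4673 -0.2734  0.    ]
```

View pics/cs.png

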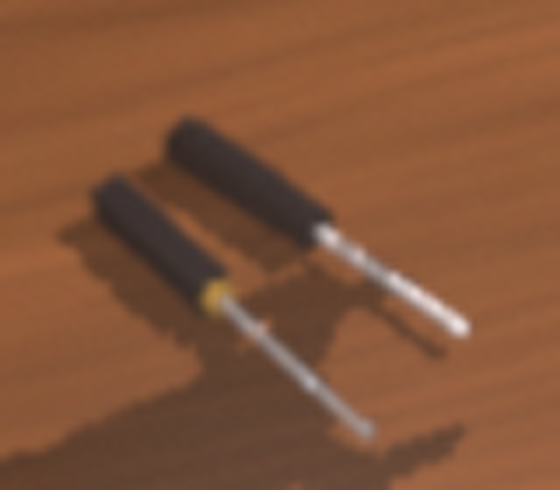

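View pics/cside.png

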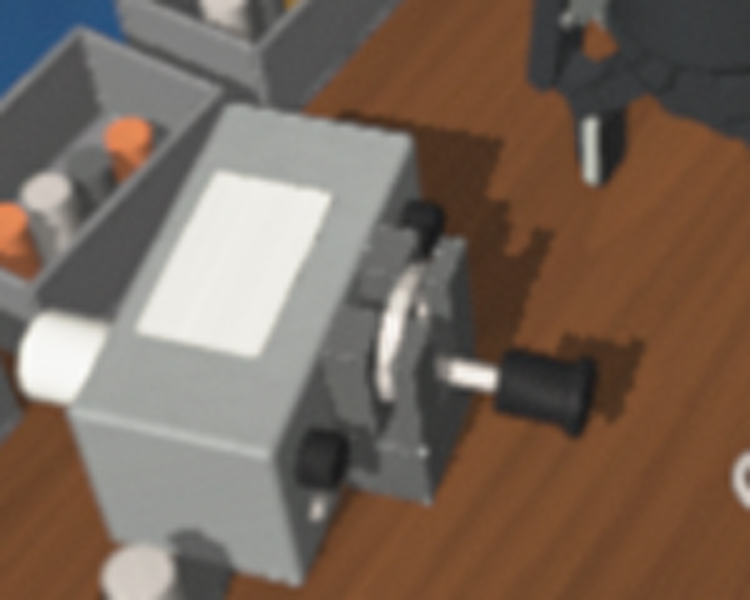

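View pics/cwr.png

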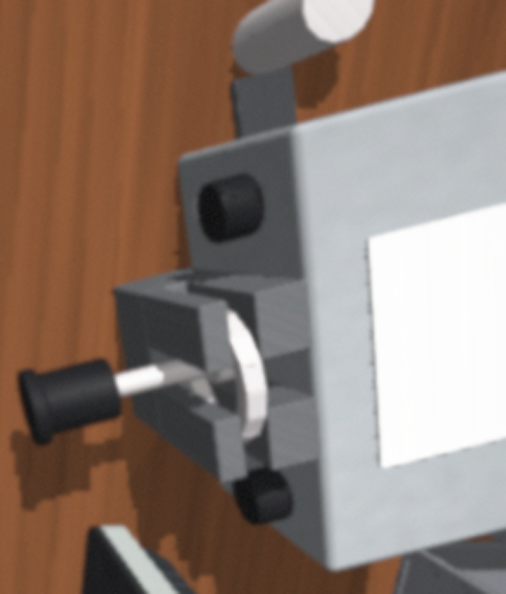

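```bash
cat > fit.py <<'E'
from h import *
from scipy.optimize import least_squares
np.set_printoptions(precision=4,suppress=True)
C={n:snap(n) for n in ['scene','side','wrist']}
obs=[('wrist',(465,78.2),(0,.1,.11)),('wrist',(481.4,277.7),(0,-.1,.11)),('wrist',(411.8,91.8),(0,.1,0)),('wrist',(382.3,151.8),(-.045,.04,0)),
('side',(204,241),(0,.1,.11)),('side',(232.6,178),(0,-.1,.11)),('side',(210,266),(0,.1,0)),('side',(235.6,250),(-.045,.04,0)),('side',(232,226.1),(-.0275,0,.044)),('side',(232.7,215),(-.0275,0,.089)),('wrist',(411,182.1),(-.0275,0,.044)),('wrist',(433.5,190.5),(-.0275,0,.089)),('side',(258.3,230.2),(-.09,0,.06)),('wrist',(368.7,198.9),(-.09,0,.06)),('scene',(309.2,231.9),(-.0275,0,.044)),('scene',(314.2,224.7),(-.0275,0,.089))]
def T(q,p):
    c,s=np.cos(q[2]),np.sin(q[2]);return np.array([q[0]+c*p[0]-s*p[1],q[1]+s*p[0]+c*p[1],p[2]])
f=lambda q:np.concatenate([proj(C[n],T(q,p))-x for n,x,p in obs])
r=least_squares(f,[.68,.01,.1],loss='soft_l1',f_scale=1.5)
print(r.x,np.degrees(r.x[2]))
for o,e in zip(obs,r.fun.reshape(-1,2)):print(o[0],o[2],np.round(e,1))
E
python3 fit.py
```

```text
[0.6808 0.0151 0.2535] 14.525327448255197
wrist (0, 0.1, 0.11) [-0.5 -2.1]
wrist (0, -0.1, 0.11) [-0.9  4. ]
wrist (0, 0.1, 0) [-2.1 -0.9]
wrist (-0.045, 0.04, 0) [-1.2 -2.3]
side (0, 0.1, 0.11) [-1.5 -1. ]
side (0, -0.1, 0.11) [-0.9 -2.5]
side (0, 0.1, 0) [-1.2  0.4]
side (-0.045, 0.04, 0) [-1.   0.1]
side (-0.0275, 0, 0.044) [-0.4 -0.9]
side (-0.0275, 0, 0.089) [-2.8 -1.2]
wrist (-0.0275, 0, 0.044) [3.2 0.9]
wrist (-0.0275, 0, 0.089) [0.2 0.9]
side (-0.09, 0, 0.06) [-2.4 -3.7]
wrist (-0.09, 0, 0.06) [-4.1  0.7]
scene (-0.0275, 0, 0.044) [2.5 0.2]
scene (-0.0275, 0, 0.089) [-1.3 -0.8]
```

View pics/cbox.png

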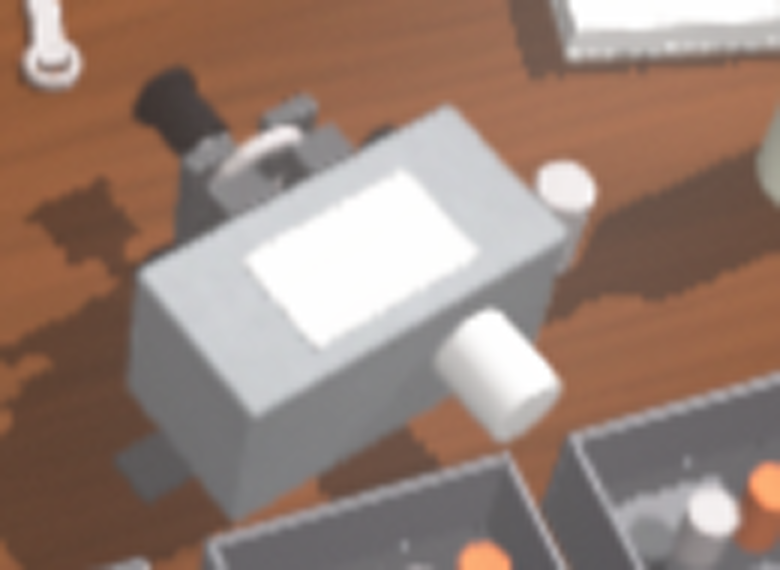

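```bash
python3 -m inch '0 0 0 0 0 -60 0; 0 0 0 0 0 -60 0; 0 0 0 0 0 -60 0; 0 0 0 0 0 -60 0; 0 0 0 0 0 0 0'
python3 - <<'E'
from h import *
np.set_printoptions(precision=4,suppress=True)
c=snap('wrist','w1.png')
for t in ['pick','screwdriver']:
    print(t,[(np.round(q['point'],1).tolist(),atz(c,q['point'],0),round(q['conf'],2)) for q in bot.spot_point(t,'wrist')],[(np.round(q['extent'],0).tolist(),round(q['conf'],2)) for q in bot.look_for(t,'wrist')])
s=snap('scene')
for p in [(185.7,207.1),(222.9,242.1)]: print(atz(s,p,.012))
E
```

```text
clock: 2.42
eef_pos: [0.4994, -0.2441, 0.2307]
tool_rot: [0.707, -0.002, 0.002, -0.707]
ft_force: [-0.5, 1.3, 0.0]
grip_width: 0.0852
pick [([279.6, 232.5], array([ 0.4983, -0.3124, -0.    ]), 0.77)] [([210.0, 203.0, 350.0, 279.0], 0.74)]
screwdriver [([254.0, 201.0], array([ 0.4651, -0.2681,  0.    ]), 0.88)] [([188.0, 161.0, 316.0, 247.0], 0.81)]
[ 0.405  -0.3565  0.012 ]
[ 0.5838 -0.2698  0.012 ]
```

View pics/w1.png

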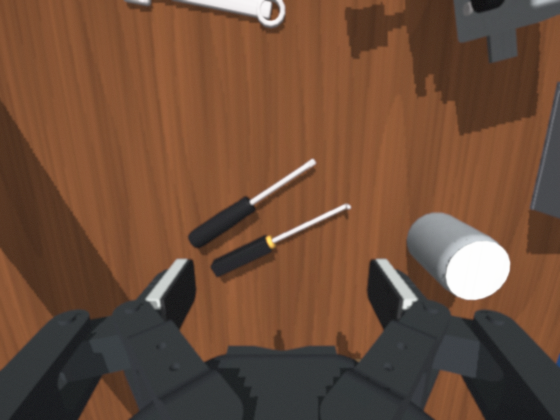

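```bash
python3 - <<'E'
from h import *
np.set_printoptions(precision=4,suppress=True)
c=snap('wrist')
im=c['color']
for t in ['pick','screwdriver']:
    r=bot.cut_out(t,'wrist')[0];m=r['region'];ys,xs=np.nonzero(m)
    P=np.array([atz(c,(x,y),.012) for x,y in zip(xs,ys)])[:,:2]
    dark=im[ys,xs].max(1)<70
    for nm,Q in (('all',P),('dark',P[dark])):
        mu=Q.mean(0);u=np.linalg.svd(Q-mu,full_matrices=False)[2][0];u*=np.sign(u[0])
        s=(Q-mu)@u;w=(Q-mu)@np.array([-u[1],u[0]])
        print(t,nm,mu,np.degrees(np.arctan2(u[1],u[0])),'ends',mu+u*s.min(),mu+u*s.max(),np.ptp(s),np.percentile(w,[1,99]))
cv2.imwrite('pics/w1c.png',cv2.resize(im[150:290,180:370],None,fx=4,fy=4,interpolation=cv2.INTER_CUBIC))
E
```

```text
pick all [ 0.4679 -0.3295] 26.822863920325183 ends [ 0.4046 -0.3615] [ 0.5878 -0.2689] 0.205203964782903 [-0.0126  0.0126]
pick dark [ 0.4448 -0.3421] 27.5265187187794 ends [ 0.4061 -0.3622] [ 0.4826 -0.3224] 0.08629323867574135 [-0.0121  0.0119]
screwdriver all [ 0.4382 -0.2824] 33.1648633233078 ends [ 0.3791 -0.3211] [ 0.5413 -0.2151] 0.1938397668093823 [-0.0125  0.0122]
screwdriver dark [ 0.4218 -0.294 ] 33.10597502664413 ends [ 0.3798 -0.3214] [ 0.4629 -0.2672] 0.0992658238852859 [-0.0119  0.0118]
```

View pics/w1c.png

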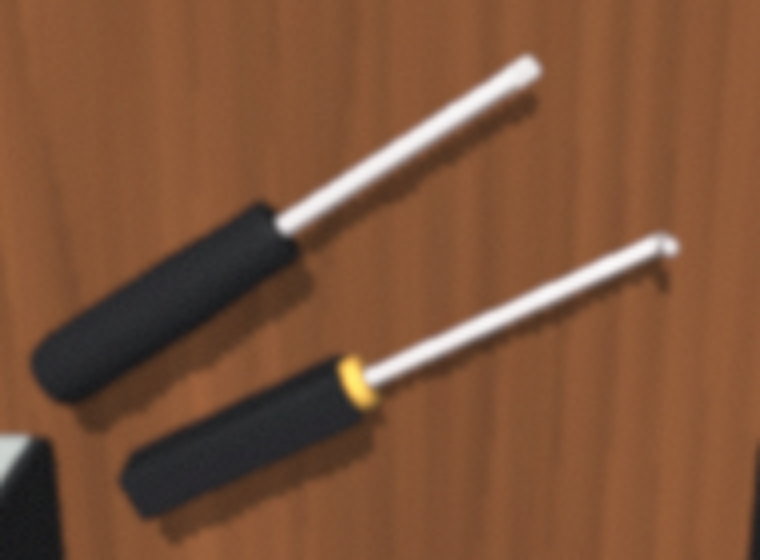

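```bash
python3 - <<'E'
from h import *
np.set_printoptions(precision=4,suppress=True)
o=bot.get_obs();print(o['joint_pos'])
s=snap('scene');d=snap('side','side1.png')
for n,c in (('scene',s),('side',d)):
    r=bot.cut_out('tray',n)
    for q in r[:1]:
        m=q['region'].astype(np.uint8);cn=max(cv2.findContours(m,0,2)[0],key=cv2.contourArea)
        print(n,q['extent'],q['conf']);ap=cv2.approxPolyDP(cv2.convexHull(cn),5,True)[:,0]
        for p in ap:print(p,atz(c,p,.03)[:2],atz(c,p,0)[:2])
cv2.imwrite('pics/tr.png',np.hstack([cv2.resize(s['color'][140:215,340:420],(400,375)),cv2.resize(d['color'][310:420,130:300],(400,260))[:260].copy() if 0 else cv2.resize(d['color'][310:420,130:300],(400,375))]))
E
```

```text
[-0.4455  0.349   0.1546  1.376  -0.      1.1234]
side [148.6, 321.1, 291.8, 419.6] 0.84
[146 376] [0.6058 0.3939] [0.6184 0.3901]
[206 323] [0.5672 0.2426] [0.5785 0.2335]
[289 405] [0.3363 0.3015] [0.3395 0.2945]
[277 419] [0.3437 0.3343] [0.3471 0.3285]
[181 419] [0.4978 0.4233] [0.5067 0.4205]
```

View pics/tr.png

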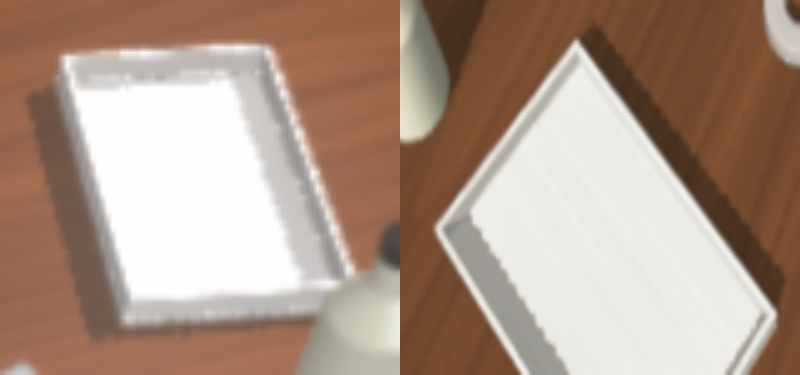

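```bash
python3 -m inch '0 -10.6 0 0 8 0 0.5; 0 -10.6 0 0 8 0 0.5; 0 -10.6 0 0 8 0 0.5; 0 -10.6 0 0 8 0 0.5; 0 -10.6 0 0 8 0 0.5; 0 -10.6 0 0 8 0 0.5; 0 -10.6 0 0 8 0 0.5; 0 -10.6 0 0 8 0 0.5; 0 -10.6 0 0 8 0 0.5; 0 -10.6 0 0 8 0 0.5; 0 -10.6 0 0 8 0 0.5; 0 -0.4 0 0 0 0 0.5'
cat >> h.py <<'E'
def go(target,yaw=None):
    "shift in tool axes (mm) to bring TCP to target; yaw of tool x wanted"
    o=bot.get_obs();M=R.from_quat(o['tool_rot']).as_matrix()
    y=np.degrees(np.arctan2(M[1,0],M[0,0]))
    print('t',o['clock'],'tcp',np.round(o['eef_pos'],4),'yaw',round(y,2),'w',round(o['grip_width'],4),'F',np.round(o['ft_force'],1))
    print('  M',np.round(M,3).tolist())
    print('  shift now-axes',np.round(1000*M.T@(np.array(target)-o['eef_pos']),1))
    if yaw is not None:
        M2=R.from_euler('z',yaw-y,degrees=True).as_matrix()@M
        print('  dyaw',round(yaw-y,2),'(tool y turn',round(y-yaw,2),') shift after turn',np.round(1000*M2.T@(np.array(target)-o['eef_pos']),1))
E
python3 - <<'E'
from h import *
np.set_printoptions(precision=4,suppress=True)
go((.467,-.329,.003),117)
c=snap('wrist','w2.png')
im=c['color']
print([(q['point'],atz(c,q['point'],0)) for q in bot.spot_point('pick','wrist')])
for q in bot.cut_out('pick','wrist')[:1]:
    m=q['region'];ys,xs=np.nonzero(m)
    P=np.array([atz(c,(x,y),.012) for x,y in zip(xs,ys)])[:,:2]
    dark=im[ys,xs].max(1)<70
    for nm,Q in (('all',P),('dark',P[dark])):
        mu=Q.mean(0);u=np.linalg.svd(Q-mu,full_matrices=False)[2][0];u*=np.sign(u[0])
        s=(Q-mu)@u;w=(Q-mu)@np.array([-u[1],u[0]])
        print(nm,mu,np.degrees(np.arctan2(u[1],u[0])),'ends',mu+u*s.min(),mu+u*s.max(),np.ptp(s),np.percentile(w,[1,99]))
E
```

```text
clock: 4.58
eef_pos: [0.4995, -0.2397, 0.1426]
tool_rot: [-0.369, -0.603, 0.603, 0.371]
ft_force: [0.3, -0.1, 0.4]
grip_width: 0.0428
t 4.575 tcp [ 0.4995 -0.2397  0.1426] yaw 116.9 w 0.0428 F [ 0.3 -0.1  0.4]
  M [[-0.452, -0.001, -0.892], [0.892, 0.001, -0.452], [0.001, -1.0, 0.001]]
  shift now-axes [-65.1 139.6  69.3]
  dyaw 0.1 (tool y turn -0.1 ) shift after turn [-65.  139.6  69.4]
[([215.0, 160.1], array([ 0.4946, -0.3149, -0.    ]))]
all [ 0.4601 -0.3344] 26.93119582245143 ends [ 0.4069 -0.3614] [ 0.5825 -0.2722] 0.19692542351061304 [-0.0118  0.0119]
dark [ 0.4444 -0.3427] 26.538837201398348 ends [ 0.4075 -0.3611] [ 0.4847 -0.3226] 0.08626809442483747 [-0.0113  0.0115]
```

View pics/w2.png

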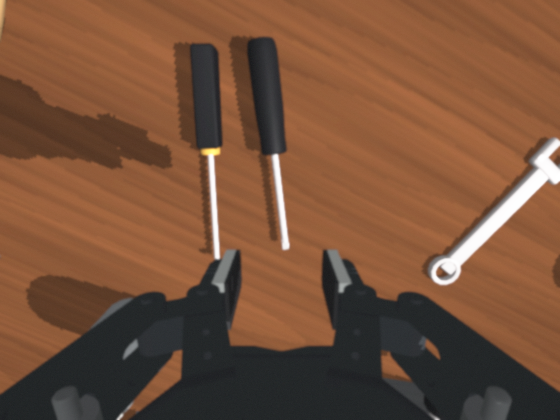

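```bash
python3 -m inch '0 0 0 -33 0 35 0.5; 0 0 0 -32 0 34 0.5; 0 10.6 0 0 3 0 0.5; 0 10.6 0 0 3 0 0.5; 0 10.6 0 0 3 0 0.5; 0 10.6 0 0 3 0 0.5; 0 10.6 0 0 3 0 0.5; 0 10.6 0 0 3 0 0.5; 0 10.6 0 0 3 0 0.5; 0 10.6 0 0 3 0 0.5; 0 10.6 0 0 3 0 0.5; 0 10.6 0 0 3 0 0.5' && python3 -m inch '0 10.6 0 0 3 0 0.5; 0 10.6 0 0 3 0 0.5; 0 10.6 0 0 3 0 0.5; 0 10.6 0 0 3 0 0.5; 0 10.6 0 0 3 0 0.5; 0 10.6 0 0 3 0 0.5; 0 10.6 0 0 3 0 0.5; 0 0 0 0 0 0 0.5'
python3 - <<'E'
from h import *
np.set_printoptions(precision=4,suppress=True)
go((.467,-.329,.003),-63)
print(bot.get_obs()['joint_pos'])
c=snap('wrist','w3.png')
for x in (0,97): print(x, proj(c,np.array([.4955+.891*x/1000,-.3145+.454*x/1000,.012])))
E
```

```text
clock: 6.22
eef_pos: [0.4684, -0.3295, 0.1138]
tool_rot: [0.704, 0.065, -0.065, -0.704]
ft_force: [0.8, 0.2, 0.7]
grip_width: 0.0425
clock: 7.22
eef_pos: [0.4681, -0.3293, 0.0925]
tool_rot: [0.602, -0.37, 0.37, -0.602]
ft_force: [0.1, -0.3, 0.2]
grip_width: 0.0427
t 7.225 tcp [ 0.4681 -0.3293  0.0925] yaw -63.15 w 0.0427 F [ 0.1 -0.3  0.2]
  M [[0.452, 0.0, 0.892], [-0.892, -0.0, 0.452], [0.0, -1.0, 0.0]]
  shift now-axes [-0.8 89.5 -0.9]
  dyaw 0.15 (tool y turn -0.15 ) shift after turn [-0.8 89.5 -0.9]
[-0.613   0.4751 -0.0288  1.0667  0.      2.0599]
0 [278.6495 181.4957]
97 [277.8403  41.6348]
```

View pics/w3.png

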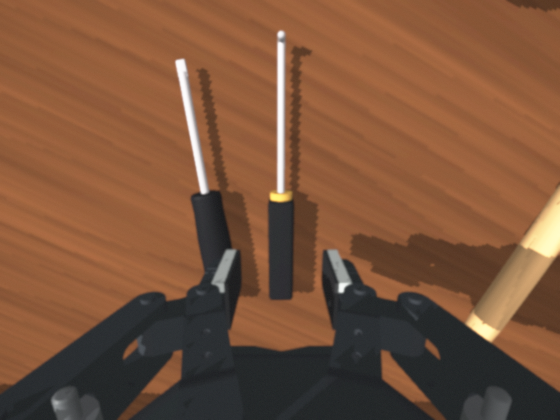

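```bash
python3 -m inch '0 0 0 1 25 -1 0.58; 0 0 0 0 25 0 0.58; 0 0 0 0 20 0 0.58; 0 0 0 0 12 0 0.58; 0 0 0 0 7 0 0.58; 0 0 0 0 0 0 0.58; 0 0 0 0 0 0 0.9; 0 0 0 0 0 0 0.9; 0 0 0 0 0 0 0.9; 0 0 0 0 0 0 0.9'
python3 - <<'E'
from h import *
go((.467,-.329,.003),-63)
E
```

```text
clock: 8.52
eef_pos: [0.4683, -0.331, 0.0043]
tool_rot: [0.602, -0.37, 0.371, -0.602]
ft_force: [0.6, 1.4, 5.8]
grip_width: 0.0188
t 8.525 tcp [ 0.4683 -0.331   0.0043] yaw -63.19 w 0.0188 F [0.6 1.4 5.8]
  M [[0.451, 0.002, 0.893], [-0.893, -0.001, 0.451], [0.002, -1.0, 0.001]]
  shift now-axes [-2.4  1.3 -0.2]
  dyaw 0.19 (tool y turn -0.19 ) shift after turn [-2.4  1.3 -0.2]
```

```bash
python3 -m inch '0 0 0 0 -20 0 0.9; 0 0 0 0 -50 0 0.9; 0 0 0 0 -50 0 0.9; 0 0 0 0 -40 0 0.9; 0 0 0 0 0 0 0.9'
python3 - <<'E'
from h import *
go((.437,-.048,.17),-75.5)
c=snap('wrist','w4.png')
E
```

```text
clock: 9.15
eef_pos: [0.4695, -0.332, 0.1669]
tool_rot: [0.602, -0.368, 0.373, -0.602]
ft_force: [0.5, 0.0, -2.6]
grip_width: 0.0184
t 9.15 tcp [ 0.4695 -0.332   0.1669] yaw -63.2 w 0.0184 F [ 0.5  0.  -2.6]
  M [[0.451, 0.006, 0.893], [-0.893, -0.004, 0.451], [0.007, -1.0, 0.003]]
  shift now-axes [-268.1   -4.6   99. ]
  dyaw -12.3 (tool y turn 12.3 ) shift after turn [-283.1   -4.9   39.7]
```

View pics/w4.png

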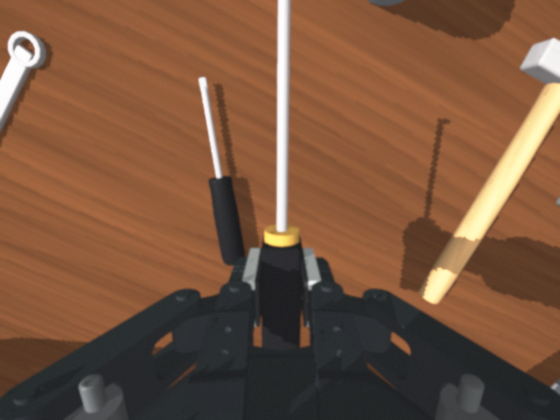

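```bash
python3 -m inch '0 6.1 0 0 0 0 0.9; 0 6.2 0 0 0 0 0.9; 0 0 0 -48 0 7 0.9; 0 0 0 -50 0 7 0.9; 0 0 0 -50 0 7 0.9; 0 0 0 -50 0 7 0.9; 0 0 0 -50 -5 7 0.9; 0 0 0 -35 0 5 0.9; 0 0 0 0 0 0 0.9; 0 0 0 0 0 0 0.9'
python3 - <<'E'
from h import *
go((.437,-.048,.17),-75.5)
c=snap('wrist','w5.png')
o=bot.get_obs();M=R.from_quat(o['tool_rot']).as_matrix()
for x in (-15,20,50,80,97): print(x, proj(c,o['eef_pos']+M@np.array([0,.004-.012,(32+x)/1000])))
for n in ('scene','side'):
    c=snap(n,n+'5.png');print(n,proj(c,o['eef_pos']+M@np.array([0,.004-.022,(32+97)/1000])))
im=cv2.imread('pics/side5.png')
cv2.imwrite('pics/side5c.png',cv2.resize(im[130:290,190:390],None,fx=4,fy=4,interpolation=cv2.INTER_CUBIC))
E
```

```text
clock: 10.45
eef_pos: [0.4346, -0.0468, 0.1669]
tool_rot: [0.56, -0.434, 0.432, -0.559]
ft_force: [-0.0, -0.8, -1.6]
grip_width: 0.0184
t 10.45 tcp [ 0.4346 -0.0468  0.1669] yaw -75.48 w 0.0184 F [-0.  -0.8 -1.6]
  M [[0.251, -0.003, 0.968], [-0.968, -0.0, 0.251], [-0.0, -1.0, -0.003]]
  shift now-axes [ 1.8 -3.1  2. ]
  dyaw -0.02 (tool y turn 0.02 ) shift after turn [ 1.8 -3.1  2. ]
-15 [280.60800575 242.78123593]
20 [280.58080435 171.75159335]
50 [280.55612837 102.46256814]
80 [280.53071717  24.66700883]
97 [280.51635317 -23.33070939]
scene [297.32910344 183.51320857]
side [268.7919861  195.49330728]
```

View pics/w5.png

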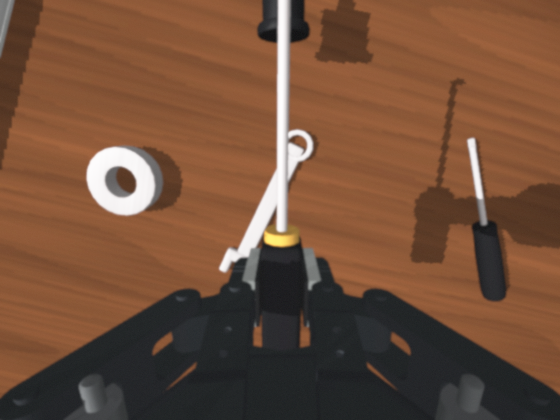

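View pics/side5c.png

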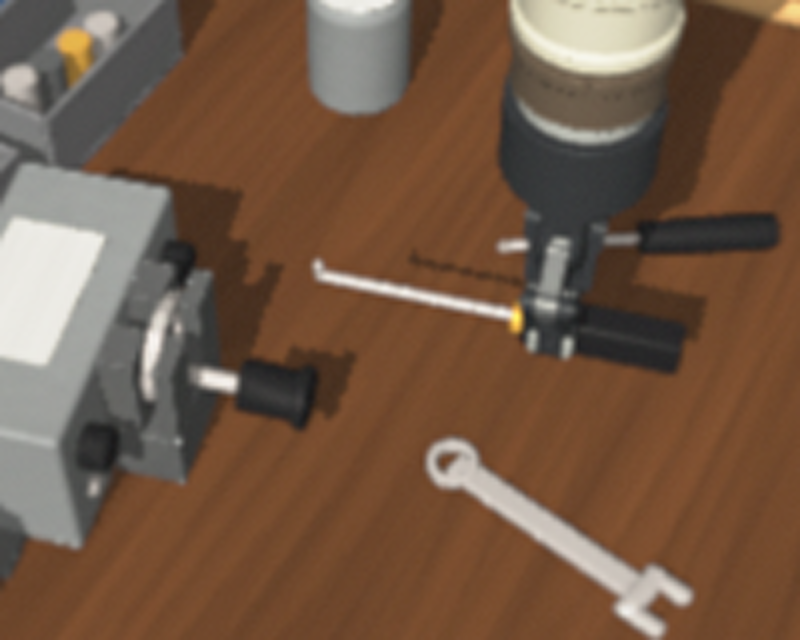

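```bash
python3 -m inch '0 0 0 0 -50 0 0.9; 0 0 0 0 -50 40 0.9; 0 0 0 0 0 40 0.9; 0 0 0 0 0 25 0.9; 0 0 0 0 0 0 0.9; 0 0 0 0 0 0 0.9'
cat > ov.py <<'E'
from h import *
import sys
np.set_printoptions(precision=4,suppress=True)
q=eval(sys.argv[1])
def T(p):
    c,s=np.cos(np.radians(q[2])),np.sin(np.radians(q[2]));return np.array([q[0]+c*p[0]-s*p[1],q[1]+s*p[0]+c*p[1],p[2]])
L=[[(0,.1,.11),(0,-.1,.11)],[(0,.1,.11),(0.1,.1,.11)],[(0,-.1,.11),(0.1,-.1,.11)],[(0,.1,.11),(0,.1,0)],[(-.045,.04,.11),(-.045,-.04,.11)],[(-.045,.04,.11),(0,.04,.11)],[(-.045,-.04,.11),(0,-.04,.11)],
[(-.033,.04,.11),(-.033,-.04,.11)],[(-.022,.04,.11),(-.022,-.04,.11)],[(-.045,.011,.11),(0,.011,.11)],[(-.045,-.011,.11),(0,-.011,.11)],[(-.115,.02,.06),(-.115,-.02,.06)],[(-.107,.02,.06),(-.107,-.02,.06)]]
o=bot.get_obs();M=R.from_quat(o['tool_rot']).as_matrix()
for n,(x0,y0,w,h,k) in {'wrist':(150,0,260,200,3),'side':(130,130,200,150,4)}.items():
    c=snap(n);im=cv2.resize(c['color'][y0:y0+h,x0:x0+w],None,fx=k,fy=k,interpolation=cv2.INTER_CUBIC)
    cv2.imwrite(f'pics/{sys.argv[2]}{n}_raw.png',im)
    P=lambda p:tuple(int(v) for v in (proj(c,p)-[x0-.5,y0-.5])*k)
    for a,b in L:cv2.line(im,P(T(a)),P(T(b)),(0,0,255),1)
    t=lambda x,z:o['eef_pos']+M@np.array([0,.004-z/1000,(32+x)/1000])
    cv2.line(im,P(t(-15,12)),P(t(97,12)),(0,255,0),1);cv2.line(im,P(t(97,12)),P(t(97,22)),(0,255,0),1)
    cv2.imwrite(f'pics/{sys.argv[2]}{n}.png',im)
go((.437,-.048,.17),-75.5)
E
python3 ov.py '(.6808,.0151,14.5)' o1
```

```text
clock: 11.35
eef_pos: [0.5353, -0.0213, 0.2665]
tool_rot: [0.559, -0.434, 0.433, -0.558]
ft_force: [-0.2, 0.7, -0.4]
grip_width: 0.0184
t 11.45 tcp [ 0.5352 -0.0212  0.267 ] yaw -75.56 w 0.0186 F [ 0.3  0.1 -1.7]
  M [[0.249, -0.001, 0.968], [-0.968, -0.0, 0.249], [-0.0, -1.0, -0.001]]
  shift now-axes [   1.5   97.1 -101.7]
  dyaw 0.06 (tool y turn -0.06 ) shift after turn [   1.4   97.1 -101.7]
```

View pics/o1wrist.png

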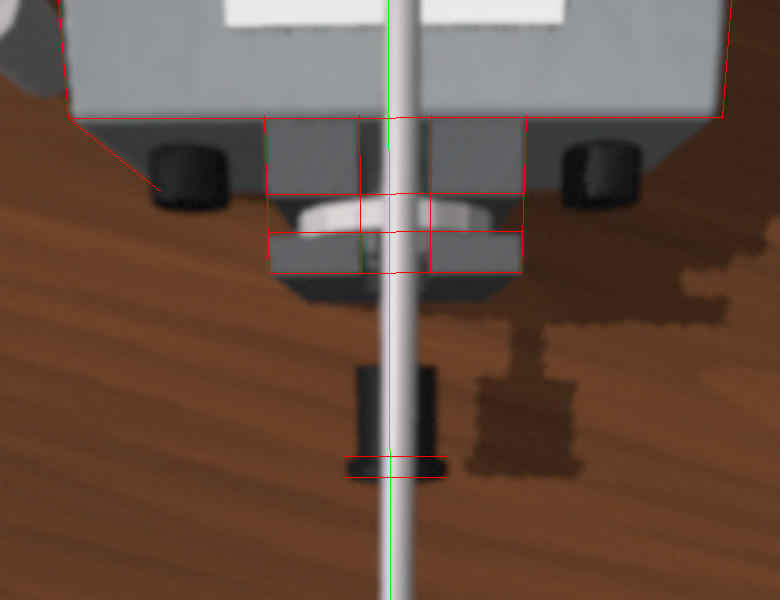

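View pics/o1side.png

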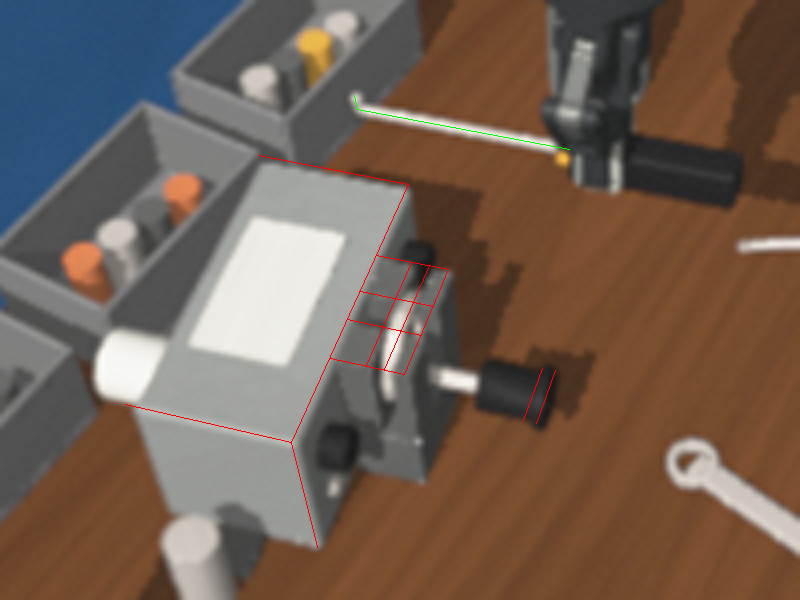

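```bash
python3 -m inch '0 -1 0 0 0 -35 0.9; 0 0 0 0 0 -40 0.9; 0 0 0 0 30 -30 0.9; 0 0 0 0 45 0 0.9; 0 0 0 0 45 0 0.9; 0 0 0 0 40 0 0.9; 0 0 0 0 24 0 0.9; 0 0 0 0 0 0 0.9; 0 0 0 0 0 0 0.9'
python3 ov.py '(.6808,.0151,14.5)' o2
python3 - <<'E'
import numpy as np;from h import *
p=bot.get_obs()['eef_pos'];c,s=np.cos(np.radians(14.5)),np.sin(np.radians(14.5));d=p[:2]-[.6808,.0151];print(c*d[0]+s*d[1],-s*d[0]+c*d[1],p[2])
E
```

```text
clock: 12.58
eef_pos: [0.4355, -0.0482, 0.0844]
tool_rot: [-0.562, 0.427, -0.429, 0.563]
ft_force: [0.1, -0.2, -1.1]
grip_width: 0.0186
t 12.675 tcp [ 0.4361 -0.0482  0.0847] yaw -74.51 w 0.0183 F [ 1.2 -0.7 -1.4]
  M [[0.267, 0.003, 0.964], [-0.964, -0.0, 0.267], [0.001, -1.0, 0.003]]
  shift now-axes [  0.1 -85.3   1.2]
  dyaw -0.99 (tool y turn 0.99 ) shift after turn [  0.1 -85.3   1.2]
-0.2527881969160264 -2.3580459185670866e-05 0.08466287958233892
```

View pics/o2side.png

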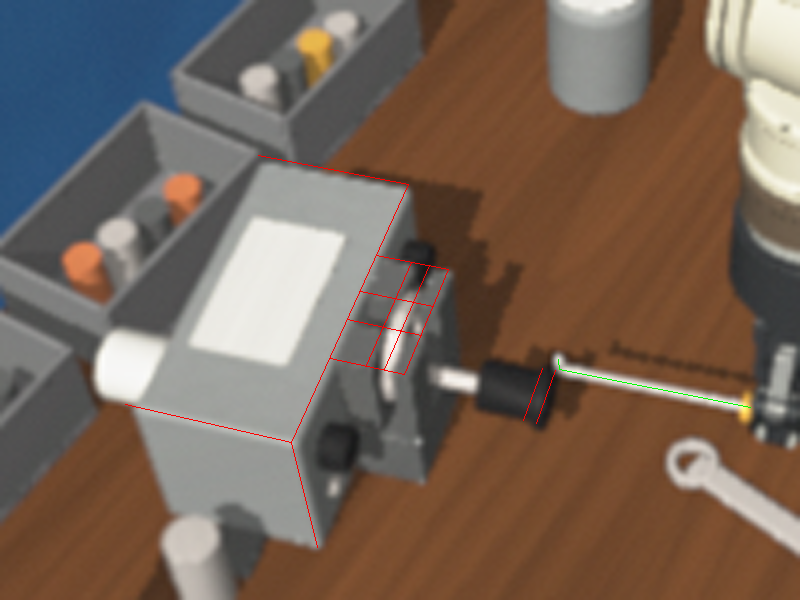

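```bash
python3 -m inch '0 0 0 0.3 0 20 0.9; 0 0 0 0.3 0 20 0.9; 0 0 0 0.3 0 20 0.9; 0 0 0 0.3 0 15 0.9; 0 0 0 0 0 0 0.9'
python3 ov.py '(.6808,.0151,14.5)' o3
```

```text
clock: 13.3
eef_pos: [0.5092, -0.029, 0.0842]
tool_rot: [-0.562, 0.427, -0.429, 0.564]
ft_force: [0.0, 0.0, -1.4]
grip_width: 0.0186
t 13.4 tcp [ 0.5072 -0.0292  0.0836] yaw -74.5 w 0.0185 F [ 0.5 -0.3 -1.7]
  M [[0.267, 0.0, 0.964], [-0.964, -0.0, 0.267], [0.0, -1.0, 0.0]]
  shift now-axes [ -0.6 -86.4 -72.7]
  dyaw -1.0 (tool y turn 1.0 ) shift after turn [  0.7 -86.4 -72.7]
```

View pics/o3side_raw.png

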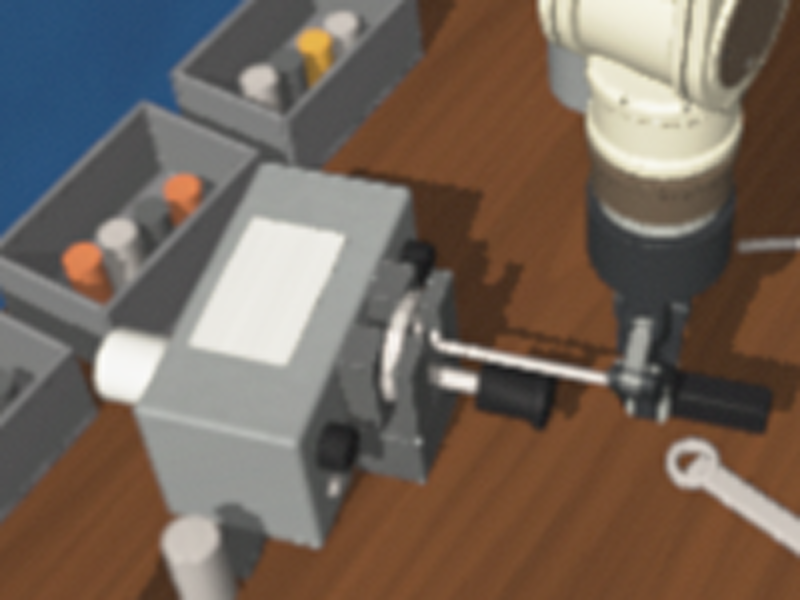

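View pics/o3wrist_raw.png

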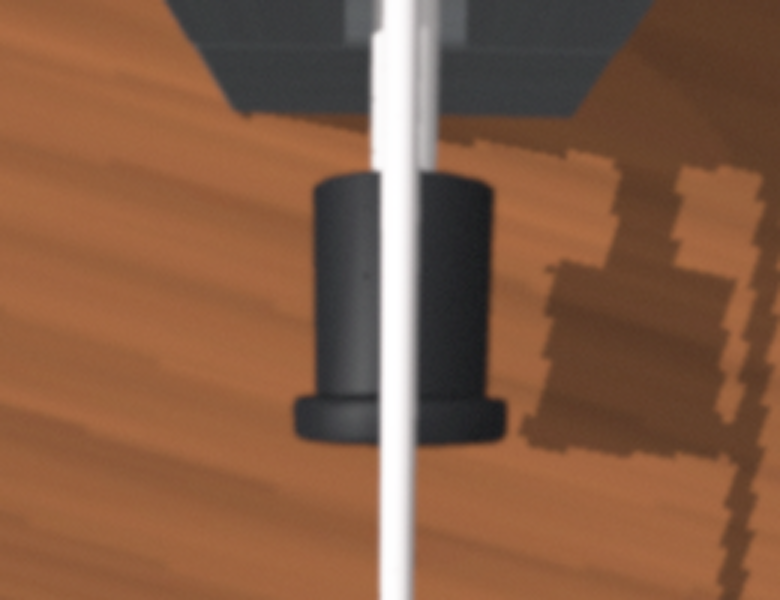

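```bash
python3 -m inch '0 0 0 0.3 0 13 0.9; 0 0 0 0.3 0 13 0.9; 0 0 0 0.3 0 11 0.9; 0 0 0 0 0 0 0.9; 0 0 0 0 0 0 0.9'
python3 ov.py '(.6808,.0151,14.5)' o4
python3 - <<'E'
import numpy as np;from h import *
p=bot.get_obs()['eef_pos'];c,s=np.cos(np.radians(14.5)),np.sin(np.radians(14.5));d=p[:2]-[.6808,.0151];print(c*d[0]+s*d[1]+.129,-s*d[0]+c*d[1],p[2])
E
```

```text
clock: 14.02
eef_pos: [0.543, -0.0201, 0.0828]
tool_rot: [0.563, -0.428, 0.428, -0.563]
ft_force: [1.4, 0.2, -1.3]
grip_width: 0.0188
t 14.125 tcp [ 0.5428 -0.0201  0.0829] yaw -74.5 w 0.0186 F [ 0.2 -0.  -1.3]
  M [[0.267, -0.001, 0.964], [-0.964, -0.0, 0.267], [-0.0, -1.0, -0.001]]
  shift now-axes [  -1.4  -87.  -109.5]
  dyaw -1.0 (tool y turn 1.0 ) shift after turn [   0.5  -87.  -109.5]
-0.01341722582527849 0.0004644824975319206 0.08291737766502534
```

View pics/o4side.png

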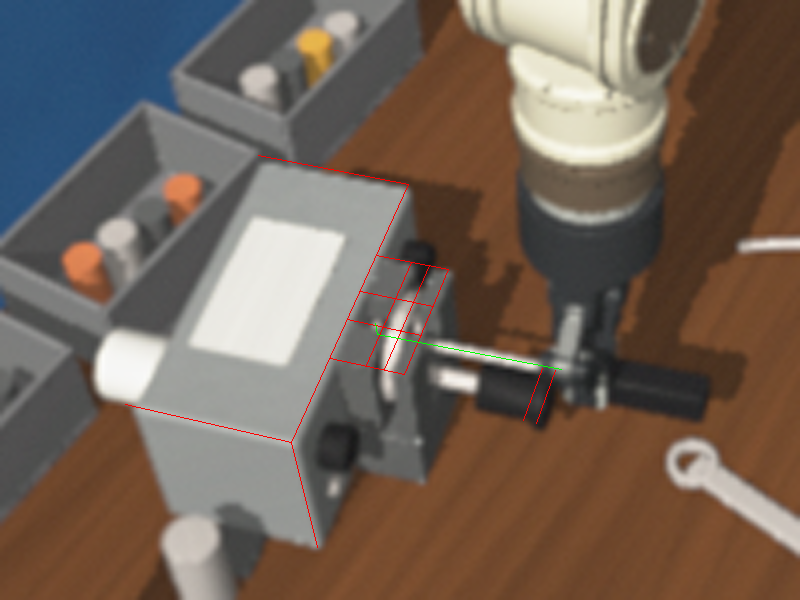

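```bash
python3 -m inch '0 0 0 0 -6 0 0.9; 0 0 0 0 -6 0 0.9; 0 0 0 0 -6 0 0.9; 0 0 0 0 -6 0 0.9; 0 0 0 0 -6 0 0.9; 0 0 0 0 0 0 0.9'
python3 ov.py '(.6808,.0151,14.5)' o5
```

```text
clock: 14.88
eef_pos: [0.5438, -0.0201, 0.1138]
tool_rot: [-0.563, 0.428, -0.428, 0.563]
ft_force: [0.7, -0.7, -2.4]
grip_width: 0.0188
t 14.975 tcp [ 0.5433 -0.0201  0.1131] yaw -74.5 w 0.0187 F [-0.5 -0.1 -2.4]
  M [[0.267, -0.0, 0.964], [-0.964, -0.0, 0.267], [-0.0, -1.0, -0.0]]
  shift now-axes [  -1.5  -56.9 -109.9]
  dyaw -1.0 (tool y turn 1.0 ) shift after turn [   0.4  -56.9 -109.9]
```

View pics/o5side_raw.png

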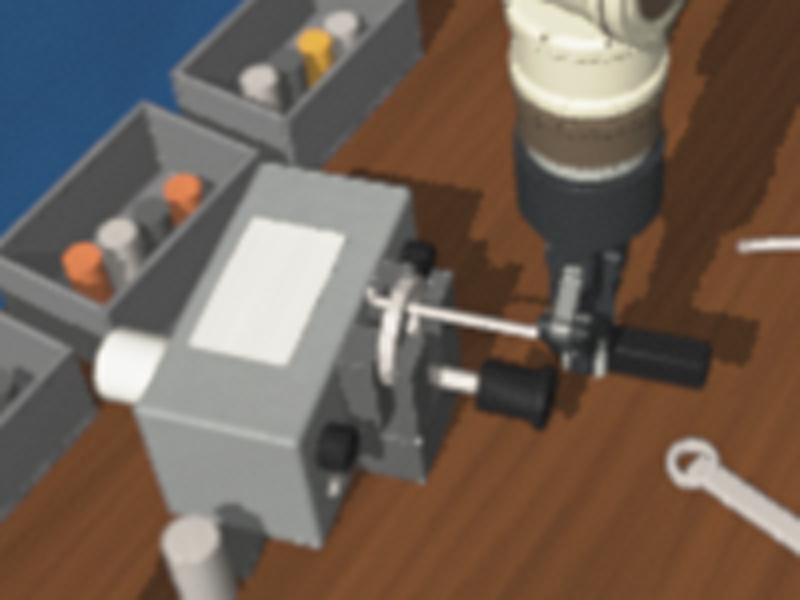

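```bash
python3 -m inch '0 0 0 0 -8 0 0.9; 0 0 0 0 -10 0 0.9; 0 0 0 0 -12 0 0.9; 0 0 0 0 -12 0 0.9; 0 0 0 0 -12 0 0.9; 0 0 0 0 -12 0 0.9; 0 0 0 0 -12 0 0.9; 0 0 0 0 -6 0 0.9; 0 0 0 0 0 0 0.9; 0 0 0 0 0 0 0.9; 0 0 0 0 0 0 0.9'
python3 ov.py '(.6808,.0151,14.5)' o6
```

```text
clock: 16.35
eef_pos: [0.5429, -0.0201, 0.1965]
tool_rot: [0.563, -0.428, 0.428, -0.563]
ft_force: [-0.0, 0.2, -2.8]
grip_width: 0.0189
t 16.45 tcp [ 0.5431 -0.0201  0.1966] yaw -74.5 w 0.0187 F [-0.4  0.3 -1.6]
  M [[0.267, -0.001, 0.964], [-0.964, 0.0, 0.267], [-0.0, -1.0, -0.001]]
  shift now-axes [  -1.4   26.7 -109.6]
  dyaw -1.0 (tool y turn 1.0 ) shift after turn [   0.5   26.7 -109.6]
```

View pics/o6side_raw.png

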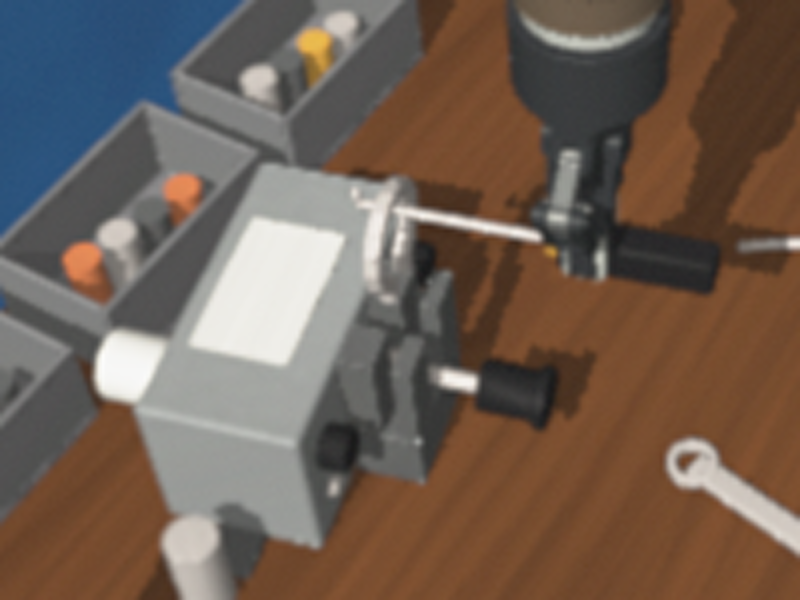

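View pics/o6wrist_raw.png

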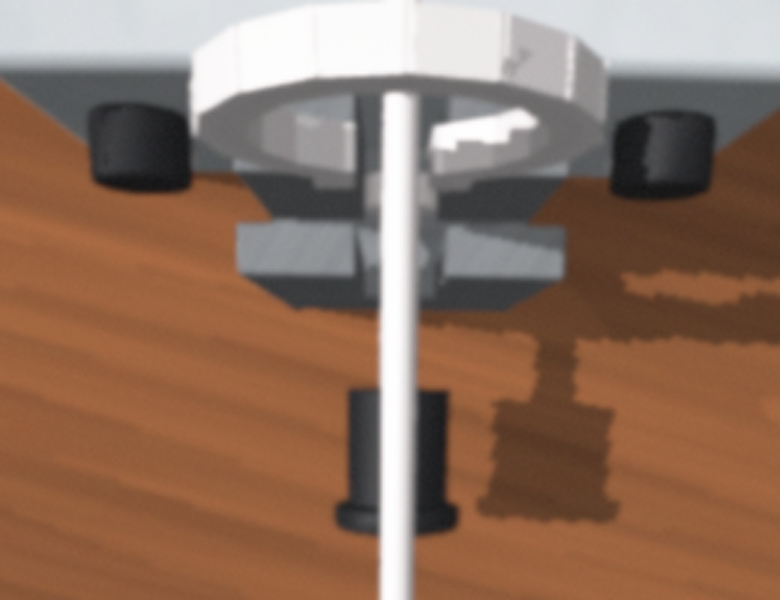

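```bash
python3 -m inch '0 0 0 0 -12 0 0.9; 0 0 0 0 -20 -5 0.9; 0 0 0 0 -20 -12 0.9; 0 -3 0 0 -15 -18 0.9; 0 -6 0 0 -5 -15 0.9; 0 -8 0 0 0 -8 0.9; 0 -8 0 0 0 0 0.9; 0 -8 0 0 0 0 0.9; 0 -8 0 0 0 0 0.9; 0 -8 0 0 0 0 0.9; 0 -8 0 0 0 0 0.9; 0 -8 0 0 0 0 0.9' && python3 -m inch '0 -8 0 0 0 0 0.9; 0 -8 0 0 0 0 0.9; 0 -8 0 0 0 0 0.9; 0 -8 0 0 0 0 0.9; 0 -8 0 0 0 0 0.9; 0 -8 0 0 0 0 0.9; 0 -8 0 0 0 0 0.9; 0 -8 0 0 0 0 0.9; 0 -8 0 0 0 0 0.9; 0 -8 0 0 0 0 0.9; 0 -6 0 0 0 0 0.9; 0 0 0 0 0 0 0.9'
python3 - <<'E'
from h import *
go((.502,.340,.25),76.7)
snap('wrist','w7.png');c=snap('side','s7.png')
r=bot.spot_point('tray','side');print(r[0]['point'],atz(c,r[0]['point'],0))
E
```

```text
clock: 17.95
eef_pos: [0.4884, -0.0376, 0.2702]
tool_rot: [0.705, -0.056, 0.057, -0.705]
ft_force: [-0.1, -0.6, -1.2]
grip_width: 0.019
clock: 19.45
eef_pos: [0.4884, -0.0375, 0.27]
tool_rot: [0.556, 0.438, -0.437, -0.555]
ft_force: [-0.0, 0.1, -2.3]
grip_width: 0.0186
t 19.45 tcp [ 0.4884 -0.0375  0.27  ] yaw 76.43 w 0.0186 F [-0.   0.1 -2.3]
  M [[0.235, 0.001, -0.972], [0.972, -0.0, 0.235], [0.0, -1.0, -0.001]]
  shift now-axes [370.2  20.   75.4]
  dyaw 0.27 (tool y turn -0.27 ) shift after turn [370.5  20.   73.7]
[216.6, 391.8] [0.47609814 0.34337308 0.        ]
```

View pics/w7.png

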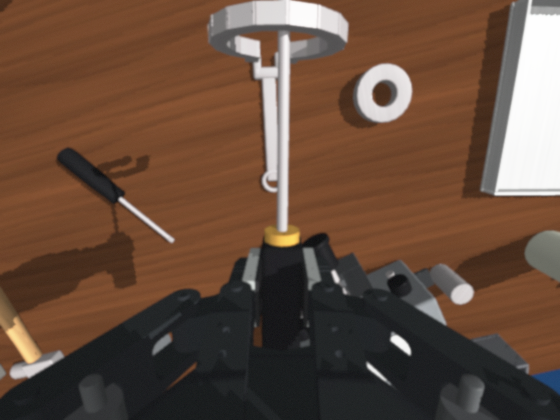

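View pics/s7.png

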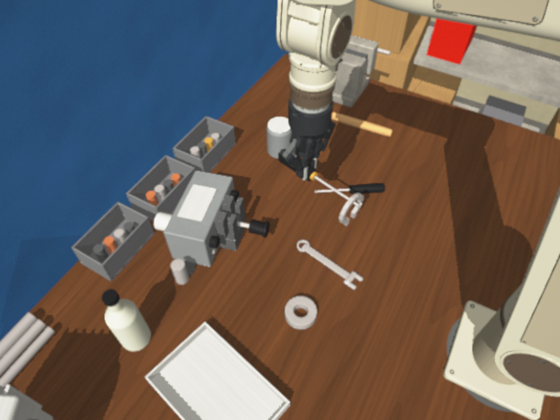

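```bash
python3 -m inch '0 0 0 15 0 3 0.9; 0 0 0 25 0 5 0.9; 0 0 0 35 0 7 0.9; 0 0 0 40 0 8 0.9; 0 0 0 45 0 9 0.9; 0 0 0 45 0 9 0.9; 0 0 0 45 0 9 0.9; 0 0 0 45 0 9 0.9; 0 0 0 35 0 8 0.9; 0 0 0 25 0 5 0.9; 0 0 0 15 0 3 0.9; 0 0 0 0 0 0 0.9'
python3 - <<'E'
from h import *
go((.504,.338,.06),76.7)
c=snap('wrist','w8.png')
for n in ('wrist','side'):
    r=bot.spot_point('tray',n)
    if r:
        cc=snap(n);print(n,r[0]['point'],r[0]['conf'],atz(cc,r[0]['point'],0))
E
```

```text
clock: 21.1
eef_pos: [0.5011, 0.3408, 0.2686]
tool_rot: [0.555, 0.438, -0.438, -0.555]
ft_force: [-0.6, -1.0, -2.1]
grip_width: 0.0186
t 21.1 tcp [0.5011 0.3408 0.2686] yaw 76.59 w 0.0186 F [-0.6 -1.  -2.1]
  M [[0.232, -0.001, -0.973], [0.973, -0.001, 0.232], [-0.001, -1.0, 0.0]]
  shift now-axes [ -1.9 208.6  -3.6]
  dyaw 0.11 (tool y turn -0.11 ) shift after turn [ -1.9 208.6  -3.6]
wrist [278.9, 156.7] 0.6 [0.47292353 0.34258177 0.        ]
side [216.6, 391.8] 0.82 [0.47609814 0.34337308 0.        ]
```

View pics/w8.png

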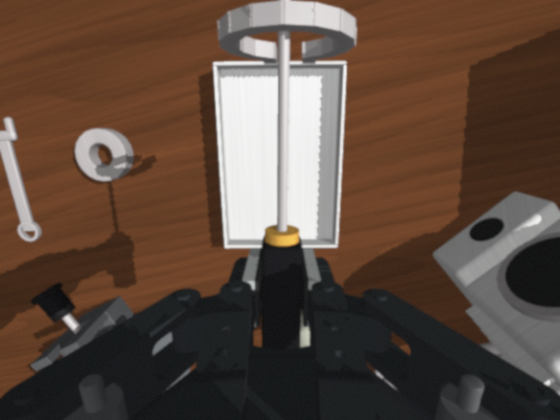

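```bash
python3 -m inch '0 0 0 -1 15 2 0.9; 0 0 0 -1 30 2 0.9; 0 0 0 0 40 2 0.9; 0 0 0 0 40 2 0.9; 0 0 0 0 35 0 0.9; 0 0 0 0 25 0 0.9; 0 0 0 0 13 0 0.9; 0 0 0 0 6 0 0.9; 0 0 0 0 0 0 0.9; 0 0 0 0 0 0 0.9'
python3 - <<'E'
from h import *
go((.504,.338,.06),76.7)
c=snap('wrist','w9.png')
c=snap('side','s9.png')
E
```

```text
clock: 22.6
eef_pos: [0.4941, 0.3402, 0.0664]
tool_rot: [0.555, 0.439, -0.437, -0.555]
ft_force: [-0.2, -0.7, -2.4]
grip_width: 0.0189
t 22.6 tcp [0.4941 0.3402 0.0664] yaw 76.5 w 0.0189 F [-0.2 -0.7 -2.4]
  M [[0.234, 0.002, -0.972], [0.972, 0.001, 0.234], [0.002, -1.0, -0.002]]
  shift now-axes [  0.2   6.4 -10.1]
  dyaw 0.2 (tool y turn -0.2 ) shift after turn [  0.1   6.4 -10.1]
```

View pics/w9.png

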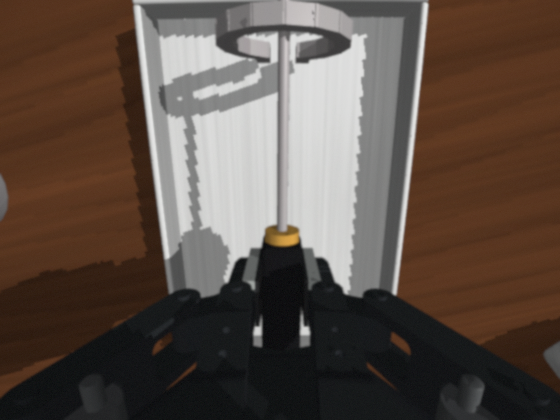

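View pics/s9.png

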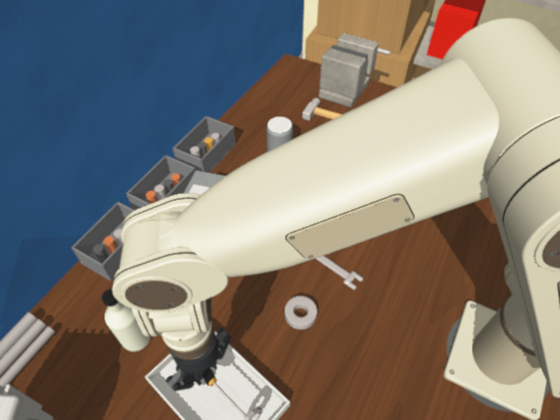

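```bash
python3 -m inch '0 0 0 0 6 0 0.9; 0 0 0 0 6 0 0.9; 0 0 0 0 3 -4 0.9; 0 0 0 0 3 -5 0.9; 0 0 0 0 3 -5 0.9; 0 0 0 0 3 -4 0.9; 0 0 0 0 0 0 0.9'
python3 - <<'E'
from h import *
go((.504,.338,.01),76.7)
c=snap('wrist','w10.png')
E
```

```text
clock: 23.58
eef_pos: [0.511, 0.3352, 0.0407]
tool_rot: [-0.555, -0.437, 0.438, 0.555]
ft_force: [-0.2, 0.2, -1.4]
grip_width: 0.0189
t 23.575 tcp [0.511  0.3352 0.0407] yaw 76.47 w 0.0189 F [-0.2  0.2 -1.4]
  M [[0.234, -0.0, -0.972], [0.972, -0.0, 0.234], [-0.0, -1.0, 0.0]]
  shift now-axes [ 1.1 30.7  7.5]
  dyaw 0.23 (tool y turn -0.23 ) shift after turn [ 1.1 30.7  7.5]
```

View pics/w10.png

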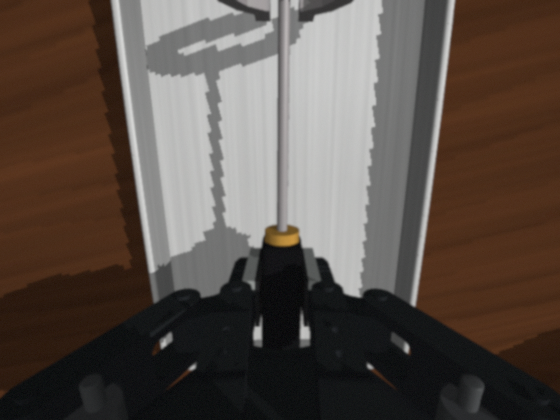

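```bash
python3 - <<'E'
from h import *
c=snap('side');cv2.imwrite('pics/s10c.png',cv2.resize(c['color'][310:420,130:310],None,fx=4,fy=4,interpolation=cv2.INTER_CUBIC))
c=snap('scene');cv2.imwrite('pics/sc10c.png',cv2.resize(c['color'][140:220,330:430],None,fx=6,fy=6,interpolation=cv2.INTER_CUBIC))
E
```

```text
(no output)
```

View pics/s10c.png

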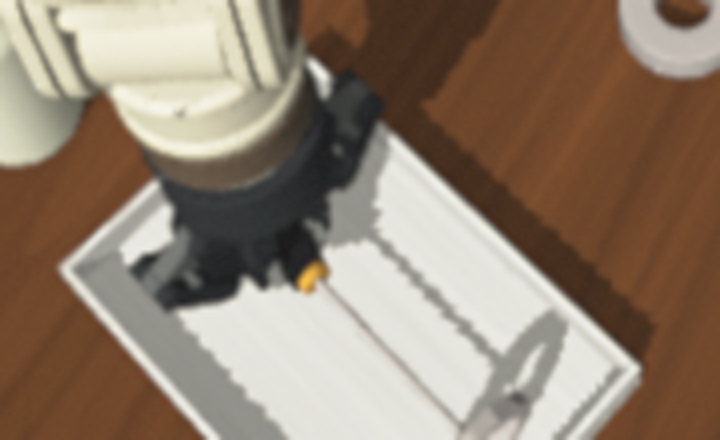

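View pics/sc10c.png

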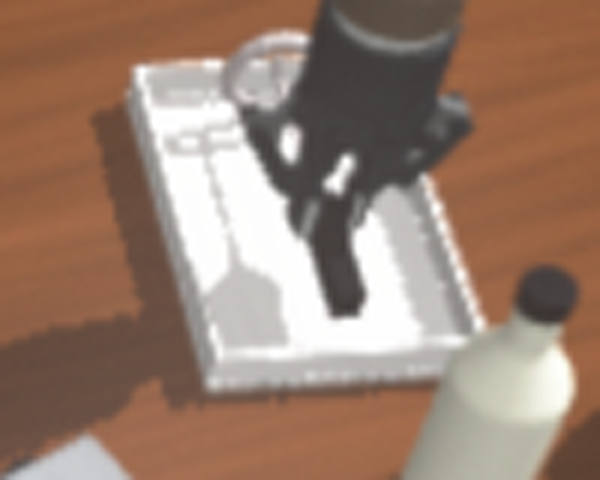

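```bash
python3 -m inch '0 0 0 0 8 1 0.9; 0 0 0 0 8 1 0.9; 0 0 0 0 7 1 0.9; 0 0 0 0 4 0 0.9; 0 0 0 0 2 0 0.9; 0 0 0 0 0 0 0.9'
python3 - <<'E'
from h import *
go((.504,.338,.009),76.7)
c=snap('wrist','w11.png')
c=snap('side');cv2.imwrite('pics/s11c.png',cv2.resize(c['color'][310:420,130:310],None,fx=4,fy=4,interpolation=cv2.INTER_CUBIC))
E
```

```text
clock: 24.48
eef_pos: [0.5079, 0.3362, 0.012]
tool_rot: [0.555, 0.438, -0.438, -0.555]
ft_force: [0.6, 0.1, -1.4]
grip_width: 0.0189
t 24.475 tcp [0.5079 0.3362 0.012 ] yaw 76.5 w 0.0189 F [ 0.6  0.1 -1.4]
  M [[0.233, -0.0, -0.972], [0.972, -0.0, 0.233], [-0.0, -1.0, 0.0]]
  shift now-axes [0.9 3.  4.2]
  dyaw 0.2 (tool y turn -0.2 ) shift after turn [0.9 3.  4.2]
```

View pics/s11c.png

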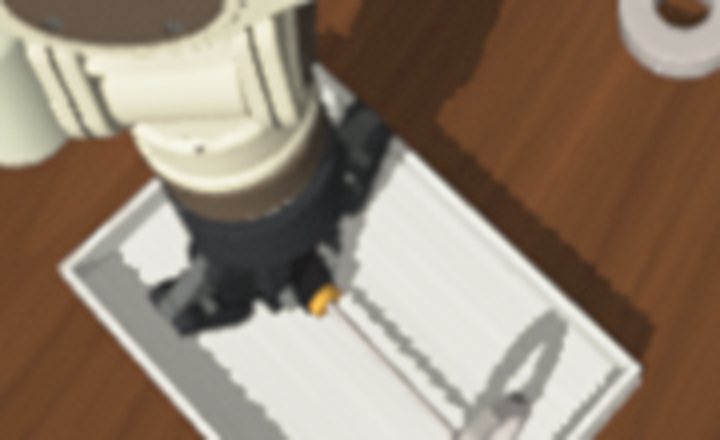

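View pics/w11.png

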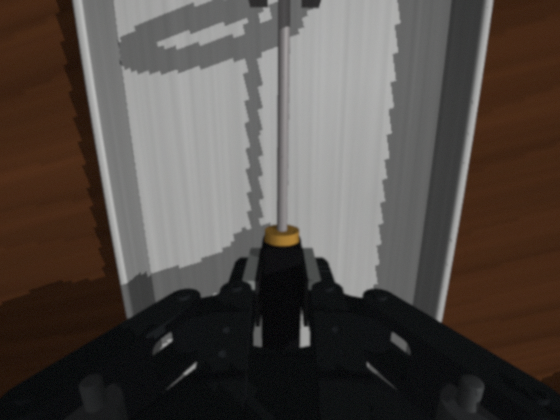

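```bash
python3 -m inch '0 0 0 0 2 1 0.9; 0 0 0 0 1 0 0.9; 0 0 0 0 0 0 0.9; 0 0 0 0 0 0 0.5; 0 0 0 0 0 0 0.5; 0 0 0 0 0 0 0.5; 0 0 0 0 0 0 0.5'
python3 - <<'E'
from h import *
go((.504,.338,.009),76.7)
c=snap('wrist','w12.png')
E
```

```text
clock: 25.45
eef_pos: [0.507, 0.3365, 0.0093]
tool_rot: [0.555, 0.438, -0.438, -0.555]
ft_force: [0.2, 0.3, -0.4]
grip_width: 0.0426
t 25.45 tcp [0.507  0.3365 0.0093] yaw 76.5 w 0.0426 F [ 0.2  0.3 -0.4]
  M [[0.233, 0.0, -0.972], [0.972, 0.0, 0.233], [0.0, -1.0, -0.0]]
  shift now-axes [0.8 0.3 3.3]
  dyaw 0.2 (tool y turn -0.2 ) shift after turn [0.8 0.3 3.3]
```

View pics/w12.png

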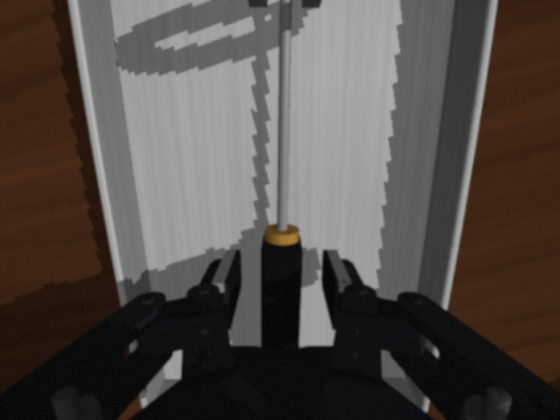

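Released; rise straight up.

```bash
python3 -m inch '0 0 0 0 -15 0 0.5; 0 0 0 0 -35 0 0.5; 0 0 0 0 -50 0 0.5; 0 0 0 0 -50 0 0.5; 0 0 0 0 -50 0 0.5; 0 0 0 0 0 0 0.5'
python3 - <<'E'
from h import *
go((.504,.338,.009),76.7)
c=snap('wrist','w13.png')
np.set_printoptions(precision=4,suppress=True)
for t in ('pick','clip','tray'):print(t,[(q['point'],atz(c,q['point'],.004),round(q['conf'],2)) for q in bot.spot_point(t,'wrist')])
E
```

```text
clock: 26.25
eef_pos: [0.5095, 0.3381, 0.2161]
tool_rot: [0.556, 0.442, -0.433, -0.555]
ft_force: [0.1, -0.1, 0.4]
grip_width: 0.0424
t 26.25 tcp [0.5095 0.3381 0.2161] yaw 76.5 w 0.0424 F [ 0.1 -0.1  0.4]
  M [[0.233, 0.01, -0.972], [0.972, 0.007, 0.233], [0.009, -1.0, -0.008]]
  shift now-axes [ -3.3 207.1   7. ]
  dyaw 0.2 (tool y turn -0.2 ) shift after turn [ -3.3 207.1   7. ]
pick [([279.5, 155.2], array([0.4763, 0.346 , 0.004 ]), 0.6)]
clip [([278.8, 69.2], array([0.3843, 0.3675, 0.004 ]), 0.83)]
tray [([278.1, 152.7], array([0.4731, 0.3451, 0.004 ]), 0.8), ([79.5, 149.3], array([0.4122, 0.1151, 0.004 ]), 0.55)]
```

View pics/w13.png

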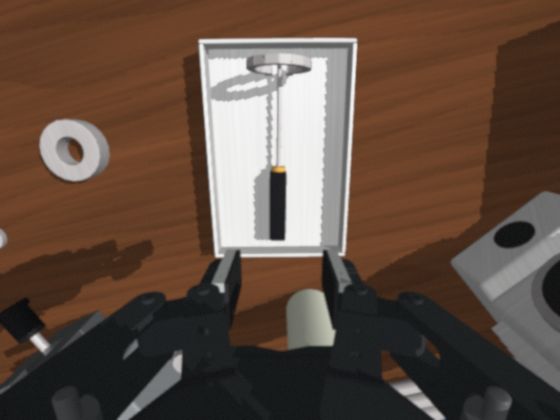

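```bash
python3 - <<'E'
from h import *
go((.590,-.0085,.16),104.5)
E
```

```text
t 26.45 tcp [0.5062 0.3359 0.2081] yaw 76.5 w 0.0428 F [-1.2 -0.2 -1. ]
  M [[0.233, -0.002, -0.972], [0.972, -0.001, 0.233], [-0.002, -1.0, 0.002]]
  shift now-axes [-315.2   48.3 -162. ]
  dyaw 28.0 (tool y turn -28.0 ) shift after turn [-354.3   48.7    5. ]
```

```bash
python3 -m inch '0 -9.3 0 0 0 0 0.3; 0 -9.3 0 0 0 0 0.3; 0 -9.4 0 0 0 0 0; 0 0 0 -40 0 1 0; 0 0 0 -50 0 1 0; 0 0 0 -55 0 1 0; 0 0 0 -55 0 1 0; 0 0 0 -55 0 1 0; 0 0 0 -50 12 0 0; 0 0 0 -49 18 0 0; 0 0 0 0 18 0 0; 0 0 0 0 0 0 0'
python3 ov.py '(.6808,.0151,14.5)' o7
python3 - <<'E'
from h import *
go((.590,-.0085,.041),104.5)
snap('wrist','w14.png')
E
```

```text
clock: 27.95
eef_pos: [0.5883, -0.0083, 0.1577]
tool_rot: [-0.431, -0.557, 0.56, 0.435]
ft_force: [-0.8, -0.0, 0.8]
grip_width: 0.0854
t 28.05 tcp [ 0.59   -0.0072  0.1603] yaw 104.52 w 0.0854 F [-0.  -0.1  0.8]
  M [[-0.251, -0.002, -0.968], [0.968, 0.0, -0.251], [0.001, -1.0, 0.002]]
  shift now-axes [ -1.1  -9.3 158.4]
  dyaw -180.02 (tool y turn 180.02 ) shift after turn [   1.1  -10.  -158.4]
t 28.05 tcp [ 0.59   -0.0072  0.1603] yaw 104.52 w 0.0854 F [-0.  -0.1  0.8]
  M [[-0.251, -0.002, -0.968], [0.968, 0.0, -0.251], [0.001, -1.0, 0.002]]
  shift now-axes [-1.300e+00  1.193e+02  1.000e-01]
  dyaw -0.02 (tool y turn 0.02 ) shift after turn [-1.300e+00  1.193e+02  1.000e-01]
```

View pics/w14.png

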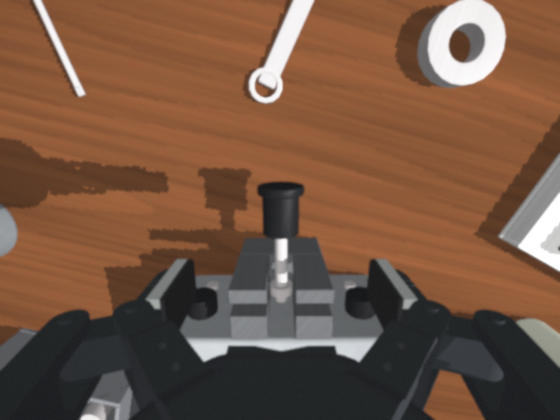

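View pics/o7side_raw.png

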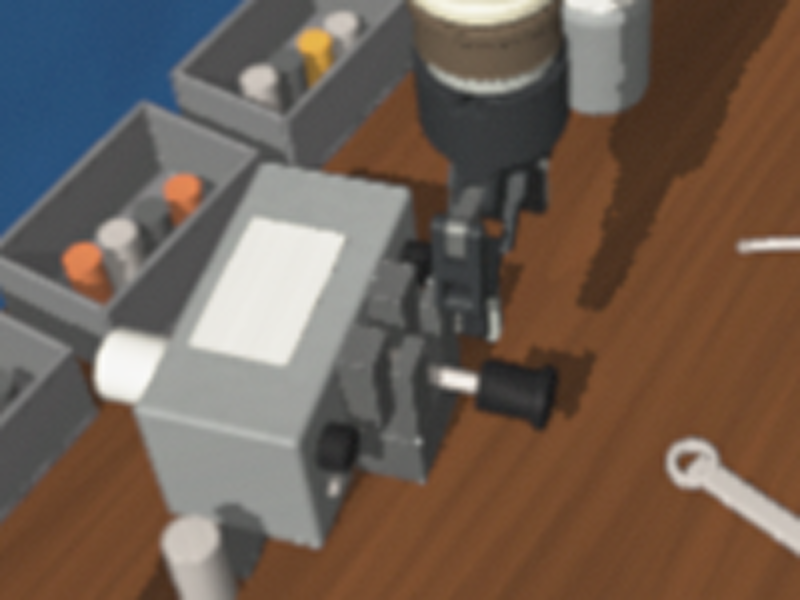

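```bash
python3 -m inch '0 0 0 -1 30 1 0; 0 0 0 0 35 0 0; 0 0 0 0 28 0 0; 0 0 0 0 16 0 0; 0 0 0 0 8 0 0; 0 0 0 0 0 0 0; 0 0 0 0 0 0 0'
python3 - <<'E'
from h import *
go((.590,-.0085,.041),104.5)
snap('wrist','w15.png')
E
```

```text
clock: 28.98
eef_pos: [0.591, -0.0087, 0.0453]
tool_rot: [0.433, 0.56, -0.559, -0.432]
ft_force: [-0.4, 0.7, -0.1]
grip_width: 0.0854
t 28.975 tcp [ 0.591  -0.0087  0.0453] yaw 104.51 w 0.0854 F [-0.4  0.7 -0.1]
  M [[-0.251, 0.002, -0.968], [0.968, -0.0, -0.251], [-0.001, -1.0, -0.002]]
  shift now-axes [0.5 4.3 0.9]
  dyaw -0.01 (tool y turn 0.01 ) shift after turn [0.5 4.3 0.9]
```

View pics/w15.png

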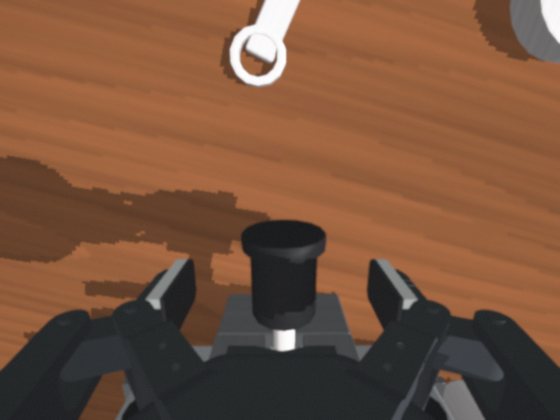

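```bash
python3 -m inch '0 0 0 1 3 1 0; 0 0 0 0 0 0 0.4; 0 0 0 0 0 0 0.9; 0 0 0 0 0 0 0.9; 0 0 0 0 0 0 0.9; 0 0 0 0 0 0 0.9; 0 0 0 0 0 0 0.9'
python3 - <<'E'
from h import *
go((.590,-.0085,.041),104.5)
snap('wrist','w16.png')
E
```

```text
clock: 29.9
eef_pos: [0.5888, -0.0082, 0.0414]
tool_rot: [-0.433, -0.559, 0.559, 0.433]
ft_force: [-1.7, -1.2, 2.2]
grip_width: 0.0303
t 29.9 tcp [ 0.5888 -0.0082  0.0414] yaw 104.5 w 0.0303 F [-1.7 -1.2  2.2]
  M [[-0.25, 0.0, -0.968], [0.968, -0.0, -0.25], [-0.0, -1.0, -0.0]]
  shift now-axes [-0.6  0.4 -1.1]
  dyaw 0.0 (tool y turn -0.0 ) shift after turn [-0.6  0.4 -1.1]
```

View pics/w16.png

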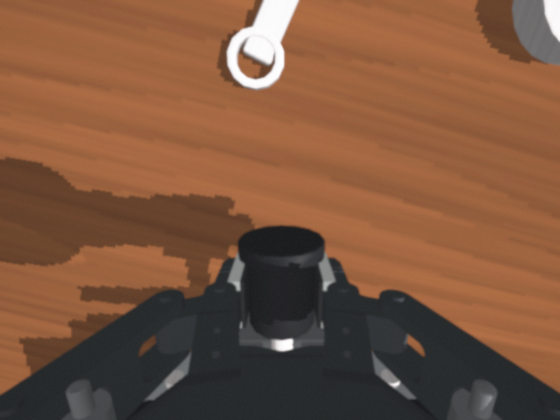

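Gripped on the barrel (30.3 mm). Now I'll pull 20 mm along tool +z.

```bash
python3 -m inch '0 0 0 0 0 4 0.9; 0 0 0 0 0 5 0.9; 0 0 0 0 0 5 0.9; 0 0 0 0 0 5 0.9; 0 0 0 0 0 2 0.9; 0 0 0 0 0 0 0.9; 0 0 0 0 0 0 0.9'
python3 - <<'E'
from h import *
go((.5888,-.0082,.0414),104.5)
snap('wrist','w17.png');c=snap('side');cv2.imwrite('pics/s17c.png',cv2.resize(c['color'][130:280,130:330],None,fx=4,fy=4,interpolation=cv2.INTER_CUBIC))
E
```

```text
clock: 30.82
eef_pos: [0.5723, -0.0126, 0.0415]
tool_rot: [0.435, 0.561, -0.557, -0.431]
ft_force: [9.5, 0.9, -4.9]
grip_width: 0.0303
t 30.825 tcp [ 0.5723 -0.0126  0.0415] yaw 104.53 w 0.0303 F [ 9.5  0.9 -4.9]
  M [[-0.251, 0.008, -0.968], [0.968, 0.001, -0.251], [-0.0, -1.0, -0.008]]
  shift now-axes [  0.1   0.2 -17.1]
  dyaw -0.03 (tool y turn 0.03 ) shift after turn [  0.1   0.2 -17.1]
```

View pics/w17.png

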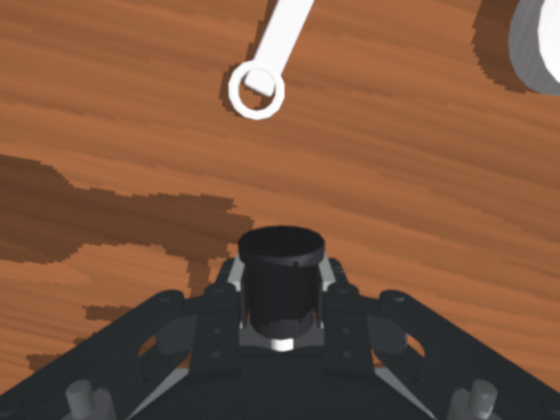

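View pics/s17c.png

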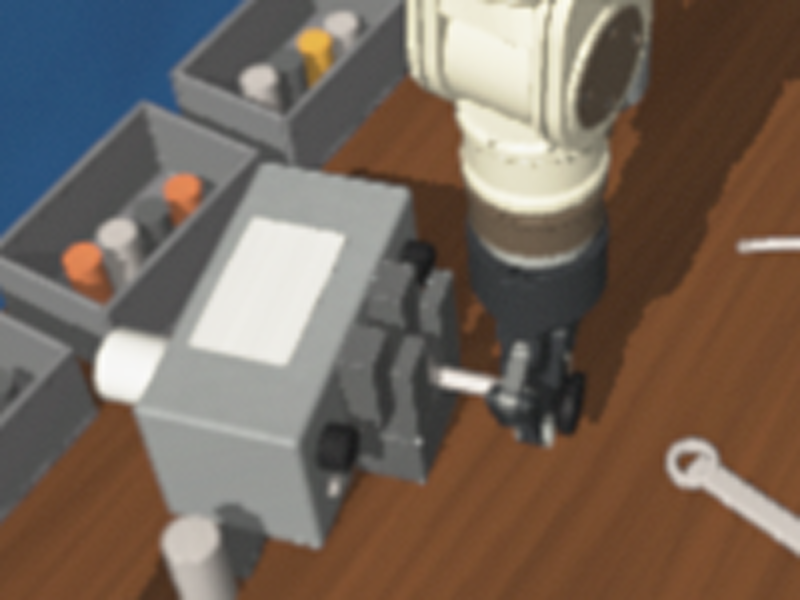

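```bash
python3 -m inch '0 0 0 0 0 2 0.9; 0 0 0 0 0 2 0.9; 0 0 0 0 0 0 0.9; 0 0 0 0 0 0 0.9; 0 0 0 0 0 0 0.9; 0 0 0 0 0 0 0.9; 0 0 0 0 0 0 0.9; 0 0 0 0 0 0 0.9'
python3 - <<'E'
from h import *
go((.5888,-.0082,.0414),104.5)
E
```

```text
clock: 31.92
eef_pos: [0.5689, -0.0135, 0.0415]
tool_rot: [0.435, 0.562, -0.557, -0.431]
ft_force: [11.6, 2.2, -5.6]
grip_width: 0.0303
t 31.925 tcp [ 0.5689 -0.0135  0.0415] yaw 104.54 w 0.0303 F [11.6  2.2 -5.6]
  M [[-0.251, 0.008, -0.968], [0.968, 0.002, -0.251], [-0.001, -1.0, -0.009]]
  shift now-axes [  0.1   0.3 -20.6]
  dyaw -0.04 (tool y turn 0.04 ) shift after turn [  0.1   0.3 -20.6]
```

```bash
python3 -m inch '0 0 0 0 0 -6 0.9; 0 0 0 0 0 -6 0.9; 0 0 0 0 0 -6 0.9; 0 0 0 0 0 -4 0.9; 0 0 0 0 0 0 0.9; 0 0 0 0 0 0 0.3; 0 0 0 0 0 0 0; 0 0 0 0 0 0 0; 0 0 0 0 0 0 0; 0 0 0 0 0 0 0'
python3 - <<'E'
from h import *
go((.5888,-.0082,.0414),104.5)
snap('wrist','w18.png')
E
```

```text
clock: 33.17
eef_pos: [0.5858, -0.0089, 0.0411]
tool_rot: [-0.433, -0.559, 0.559, 0.433]
ft_force: [0.3, -0.0, 0.8]
grip_width: 0.0851
t 33.175 tcp [ 0.5858 -0.0089  0.0411] yaw 104.5 w 0.0851 F [ 0.3 -0.   0.8]
  M [[-0.25, -0.0, -0.968], [0.968, -0.0, -0.25], [0.0, -1.0, 0.0]]
  shift now-axes [-0.1 -0.3 -3.1]
  dyaw 0.0 (tool y turn -0.0 ) shift after turn [-0.1 -0.3 -3.1]
```

View pics/w18.png

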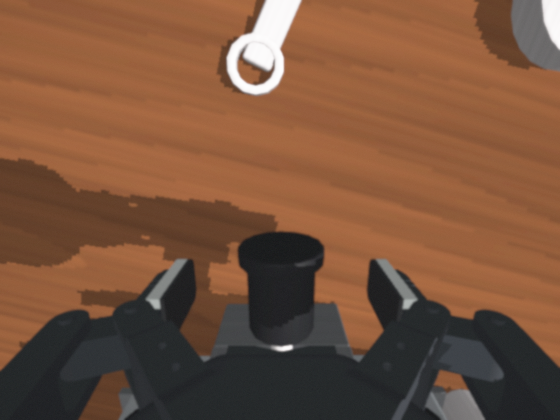

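Released; rise clear and check everything.

```bash
python3 -m inch '0 0 0 0 -20 0 0; 0 0 0 0 -40 0 0; 0 0 0 0 -50 0 0; 0 0 0 0 -50 0 0; 0 0 0 0 -30 10 0; 0 0 0 0 0 0 0; 0 0 0 0 0 0 0; 0 0 0 0 0 0 0'
python3 ov.py '(.6808,.0151,14.5)' o9
python3 - <<'E'
from h import *
np.set_printoptions(precision=4,suppress=True)
c=snap('side','s19.png');snap('scene','sc19.png')
print(np.abs(bot.get_obs()['joint_vel']).max())
E
```

```text
clock: 34.22
eef_pos: [0.5754, -0.0112, 0.2291]
tool_rot: [-0.432, -0.558, 0.56, 0.434]
ft_force: [0.9, 0.5, -0.6]
grip_width: 0.0858
t 34.325 tcp [ 0.5756 -0.0112  0.2294] yaw 104.51 w 0.085 F [ 0.6 -0.6 -0.4]
  M [[-0.25, -0.003, -0.968], [0.968, 0.0, -0.25], [0.001, -1.0, 0.003]]
  shift now-axes [ -0.9  59.9 143.2]
  dyaw -180.01 (tool y turn 180.01 ) shift after turn [   0.8   59.  -143.5]
0.006646076447098905
```

View pics/o9side.png

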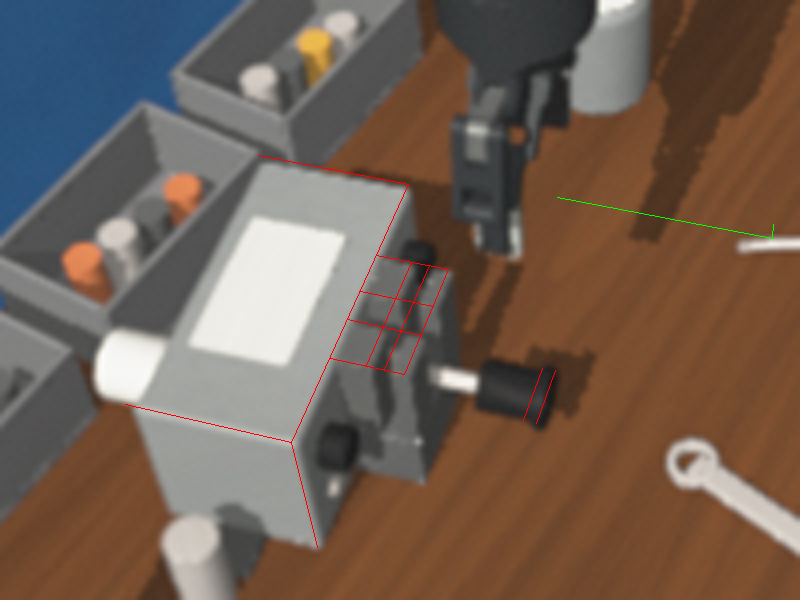

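View pics/s19.png

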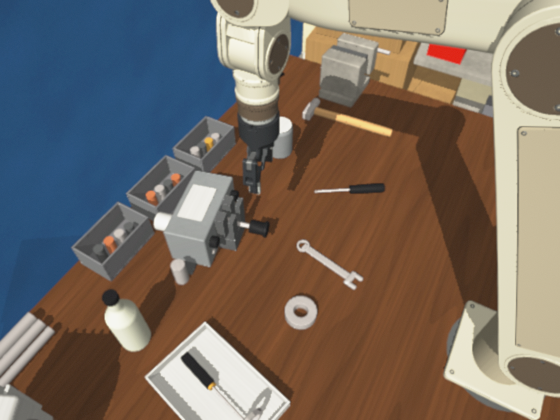

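View pics/sc19.png

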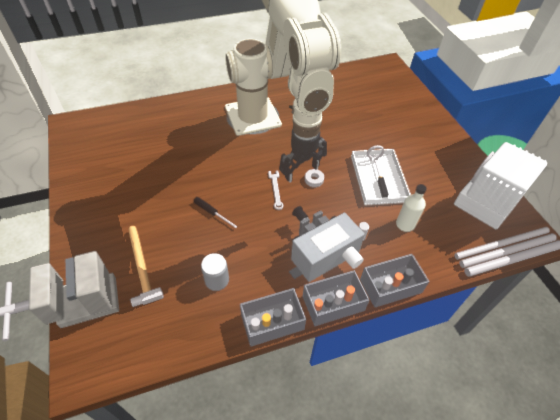

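```bash
python3 -c "
from workcell import bot
print(bot.job_done())"
```

```text
the job is handed in; nothing more can be done
None
```

I pulled the clip out with the hook pick, put clip and pick in the tray, started the pump with the knob, and handed the job in at about 34 s of the 72 s allowed. The hand-in reports no verdict, so what follows is from my own checks.

- **Clip:** the hook went under the crown from the front. I lifted the clip clear of the guard and it hung on the pick alone; its origin was at about 145 mm by my estimate, against the 112 mm needed.
- **Tray:** the last pictures show clip and pick let go inside the tray. The pick lies near the tray's centre and the clip about 90 mm along it. The clip is standing upright on its feet around the pick's shank. I tried to lean it over while lowering, but it stayed up. That meets the position and height limits, but it is not lying flat.
- **Knob:** I pulled it out about 20.6 mm, judged from how far the tool moved and from the force of about 12 N, which fits the spring. I held it about 0.75 s, let it back most of the way in the grip and released it. In the last side picture it is back at its starting position.
- **Bystanders and robot:** nothing else looks moved in the last pictures. The arm stands clear at about 0.23 m, and the force reading is near zero.

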